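# Pack two spares kits for the rolling rack and sweep-check the tray

## Task

Make up two spares kits on the packing bench: lay the larger caster wheel, the grease tin and the tube clamp block flat on the floor of the white plastic tray, and put the smaller caster wheel (flat) and the caster fork (standing on its legs) on the floor of the cardboard box. When the tray's three things are in, check that nothing sticks out above its rim by sliding its check bar all the way across to the ledge at the other end, and leave it there.

Things in the scene. Friction and masses are not known exactly. Their poses are not given: they have to be found in the camera images.
- wheel_large: Larger caster wheel: black tyre, grey hub, lying flat. Diameter 54, 26 high (hub cap 2 more). Origin at the centre of its underside, z up. Loose, about 90 g.
- wheel_small: Smaller caster wheel: black tyre, grey hub, lying flat. Diameter 38, 20 high (hub cap 2 more). Origin at the centre of its underside, z up. Loose, about 40 g.
- tin: Round flat-lidded metal grease tin, standing. Diameter 46 (lid band 47), 34 high. Origin at the centre of its underside, z up. Loose, about 90 g.
- clamp: Tube clamp block: grey rectangular block 70 long (its x), 26 wide (its y), 30 high, with two steel bolt heads 13 across and 4 high on top at x = -25 and +25, and a dark tube bore marked on its long sides. Origin at the centre of its underside, z up. Loose, about 70 g.
- fork: Steel caster fork standing on its two legs, stem up: top plate 44 (its x) by 40 (its y), upper face 33 above the ground; two legs 34 wide (x), 4 thick, 28 high, their outer faces at y = -20 and +20, so it can be gripped 40 wide across y; on top a collar 22 across to height 37 and a stem 10 across to height 46. Origin at the centre of the underside, z up. Loose, about 120 g.
- tray: Shallow white plastic tray, fixed to the table, outside 126 (its x) by 260 (its y), rim 45 high. One open well in the middle, 110 (x) by 180 (y), floor 5 above the table, so 40 deep; a solid ledge 40 long, level with the rim, at each end (y from 90 to 130, and -90 to -130). Carries the check bar. Origin at the centre of the underside, z up.
- carton: Open cardboard box with flaps folded down outside, fixed to the table, outside 130 (its x) by 160 (its y), rim 50 high, walls and floor 4 thick, inside 122 by 152. Origin at the centre of the underside, z up.
- check_knob (a point): Grip point on the black knob of the tray's check bar: on the knob's upright axis, 70 above the table. The knob is 20 across, from 57 to 77 above the table. The aluminium bar under it lies across the tray (140 along tray x, 24 along tray y) and passes 2 above the rim, its top at 57.
- check_bar (a joint): Travel of the check bar along the tray's +y, in m: 0 parked on the ledge at the tray's -y end (bar centre at tray y = -112 mm), 0.224 at the stop, on the ledge at the +y end. Starts at 0 to 0.012. Slides with light friction (about 1 N plus 4 N per m/s) and stays where it is left; it strikes anything that stands above the rim.
There are look-alikes about, which are no part of the job. Leave any orange look-alike of the tin alone.

How it is judged:
By the outcome, as a careful person would: the job done as asked, in the order asked, and still so for the second after the job is handed in, with the robot touching nothing.
It also fails if it takes over 131 s, if anything falls off the work surface, if the arm or the gripper's body presses on something with over 40 N, if the wrist force passes 120 N, or if a joint passes its speed limit or range.

## Robot

A 6-joint arm with a two-finger parallel gripper is mounted at the origin on the work surface. World frame = base frame: x ahead of the robot, y to its left, z up, the work surface at z = 0. Lengths are in m, angles in rad, forces in N, time in s.
With the tool pointing down it reaches from about 0.225 to 0.725 m from the base axis. Payload 3.1 kg.
Tool frame: the origin (TCP) lies midway between the tips of the shut fingers; the grasp point (between the pads) lies 19 mm behind it; z points along the fingers, y is the direction in which the jaws open and shut (so a half turn about z gives the same grasp; the last joint's range is limited). The gripper opens to 85 mm and grips with 20 to 120 N. Pads are 22 mm wide; open, the fingers measure 114 mm over their backs; the gripper's body (76 mm by 85 mm) begins 54 mm behind the grasp point. The pads swing forward as they close: fully open they stand 13 mm farther back than shut.
Start: joints at [-0.128, 0.048, 0.099, 1.622, 0, 1.443], TCP at [0.525, -0, 0.231] pointing down, gripper open.
Joint ranges: [-2.91, 2.91], [-0.99, 1.94], [-1.21, 1.42], [-2.12, 2.29], [-1.49, 1.47], [-3.14, 3.14]. Speed limits (rad/s): [2.79, 2.79, 3.14, 3.14, 3.14, 3.14].

## Interface

Orientations are given as a 3x3 rotation matrix whose columns are the frame's x, y, z axes.
In Python, from rig import status, imaging, job gives the robot as it stands.
- The arm moves only by the tool step_arm, never from a script. Its arguments are lists of equal length, an entry for each row: "dp": the shift along the world's x, y, z in cm, a list of three; "roll": the turn about the world's z in degrees. A call has 1 to 8 rows; each row shifts and turns the pose as measured when the row begins; what a row does not reach is not made up. A row lasts 1/12 s, in which the tool goes at most 41.7 mm and 7.16 degrees, less where a joint would pass 70% of its speed; a pose out of reach is approached as far as the arm can. A call is refused whole if a number of a shift passes 4.17 or a number of a turn 7.16, either way. A call with a gripper value outside its range is refused whole. "gripper" is the opening, from 0 (shut) to 1 (fully open), set as the call begins (left out, the last holds). The fingers move at their own pace and stop on an object; "newtons" is the grip in N (left out, the last holds). Time passes only in rows, so rows that do not move let the fingers close. It gives the time, the measured TCP pose, the force and the opening at its end, in the units of the state.
- status.sense(): the state, without advancing time (a new reading comes with each control period).
- imaging.camera(name): name is "scene" or "side" or "wrist"; returns a dict with "pixels" (400x640x3 uint8, red, green, blue), "fx", "fy", "cx", "cy" (pixels), "position" and "orientation" of the camera in the world. Camera axes: x right, y down, z forward; pixel columns grow to the right and rows downward; lengths in m; the calibration is good to about 2 mm. A picture is of the moment at which its call begins. There is no depth.
- job.finish_job(): hands the job in, once; it reports no verdict.
The state is a dict: "clock": time; "qpos": joint angles; "dq": joint speeds; "joint_efforts": joint torques, N m; "tcp_pos": TCP position; "ee_rot": TCP orientation; "contact_force": force on the tool from outside, world axes, zero at the start; "ft_torque": the same for the moment, N m; "opening": finger opening in m.
Only numpy, scipy, OpenCV 4.12 (cv2) and the standard library are available. Lean on these libraries where they do the work, as an engineer would, in place of code of your own. Each camera call takes 0.05 s, during which the arm holds its last target.

## Working session

There is one attempt and no reset: what is moved stays moved. The work goes in short steps, Python scripts to look and compute and a tool call to move; the robot and the scene stay as the last step left them, time stands still between calls to the robot, and variables do not carry over. Pictures are saved under pics/ and viewed, and the job is handed in when it is done.

Besides the shell and the picture viewer there is one more tool, called after "Call:" as name([rows], argument=value, ...), one row to a line, values as JSON. step_arm: Moves the arm, as the interface text tells. Its arguments: {"type":"object","properties":{"dp":{"type":"array"},"roll":{"type":"array"},"gripper":{"type":"number"},"newtons":{"type":"number"}},"required":["dp","roll"]}

```bash
ls; mkdir -p pics; cat > h.py <<'E'
import numpy as np, cv2
from rig import status, imaging, job
def shot(name,fn):
    c=imaging.camera(name); cv2.imwrite('pics/'+fn,cv2.cvtColor(c['pixels'],cv2.COLOR_RGB2BGR))
    np.savez('pics/'+fn[:-4]+'.npz',**{k:np.array(v) for k,v in c.items()})
    return c
def load(fn): return dict(np.load('pics/'+fn+'.npz'))
def ray(c,u,v):
    d=np.array([(u-c['cx'])/c['fx'],(v-c['cy'])/c['fy'],1.0]); return np.array(c['orientation'])@d
def onz(c,u,v,z):
    d=ray(c,u,v); p=np.array(c['position']); return p+d*(z-p[2])/d[2]
def proj(c,P):
    q=np.array(c['orientation']).T@(np.array(P)-np.array(c['position'])); return np.array([c['cx']+c['fx']*q[0]/q[2],c['cy']+c['fy']*q[1]/q[2]])
E
python3 - <<'E'
from h import *
for n in ('scene','side','wrist'):
    c=shot(n,n+'0.png'); print(n,c['fx'],c['cx'],c['cy'],np.round(c['position'],3),np.round(c['orientation'],3).tolist())
print(status.sense())
E
```

```text
pics
scene 502.9066837531042 315.58104409916785 202.8945413172089 [1.324 0.532 0.703] [[-0.616, 0.424, -0.664], [0.787, 0.353, -0.505], [0.02, -0.834, -0.552]]
side 391.7174862446658 320.1620158021327 203.43671732405193 [0.545 0.603 0.645] [[-1.0, -0.001, 0.025], [-0.02, 0.633, -0.774], [-0.015, -0.774, -0.633]]
wrist 279.7658548737129 318.0282744962724 197.73174411769904 [0.524 0.076 0.373] [[1.0, 0.0, -0.003], [-0.001, -0.954, -0.299], [-0.003, 0.299, -0.954]]
{'clock': 0.15, 'qpos': array([-1.27810934e-01,  4.85929205e-02,  9.79690041e-02,  1.62199365e+00,
       -4.52364802e-07,  1.44300688e+00]), 'dq': array([ 0.00204711, -0.00145624,  0.00430051, -0.00073853, -0.00070944,
        0.00077008]), 'joint_efforts': array([ 1.92174317e-03, -3.39259207e+01,  3.20423770e+01,  1.53483648e-02,
       -7.92531455e-05, -2.20000692e-05]), 'tcp_pos': array([5.24532979e-01, 4.15231573e-05, 2.30385318e-01]), 'ee_rot': array([[ 2.16984342e-05,  9.99998368e-01, -1.80644375e-03],
       [ 9.99999973e-01, -2.12799286e-05,  2.31692657e-04],
       [ 2.31653838e-04, -1.80644873e-03, -9.99998342e-01]]), 'contact_force': array([ 0.31463841,  0.09735228, -0.50780329]), 'ft_torque': array([ 0.01608124, -0.08512541, -0.00988614]), 'opening': 0.08512713547206358}
```

View pics/scene0.png

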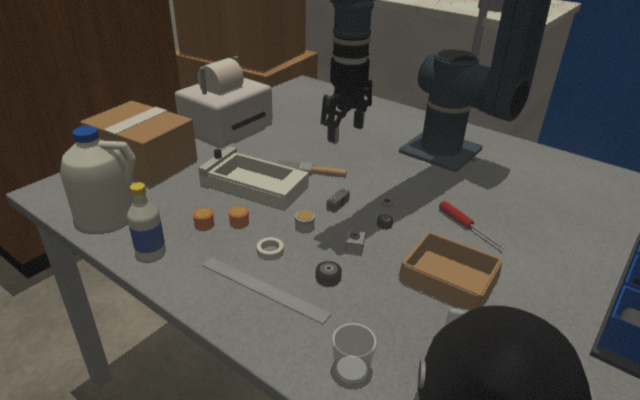

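View pics/side0.png

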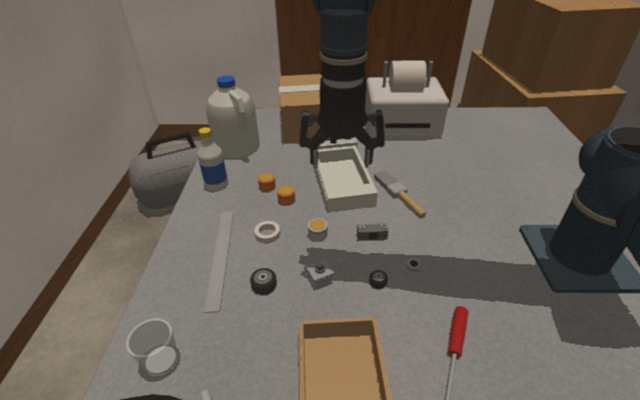

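View pics/wrist0.png

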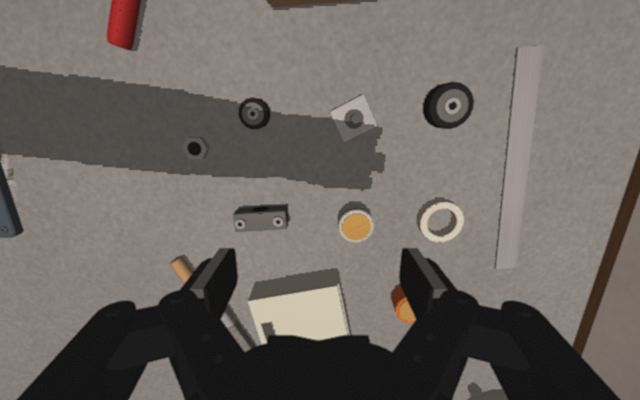

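```bash
python3 - <<'E'
from h import *
w=cv2.imread('pics/wrist0.png'); s=cv2.imread('pics/scene0.png'); d=cv2.imread('pics/side0.png')
a=cv2.resize(w[70:270,180:500],(800,500),interpolation=cv2.INTER_CUBIC)
cv2.imwrite('pics/wz.png',a)
cv2.imwrite('pics/sz.png',cv2.resize(s[140:300,190:510],(800,400),interpolation=cv2.INTER_CUBIC))
cv2.imwrite('pics/dz.png',cv2.resize(d[140:400,240:440],(462,600),interpolation=cv2.INTER_CUBIC))
E
```

```text
(no output)
```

View pics/wz.png

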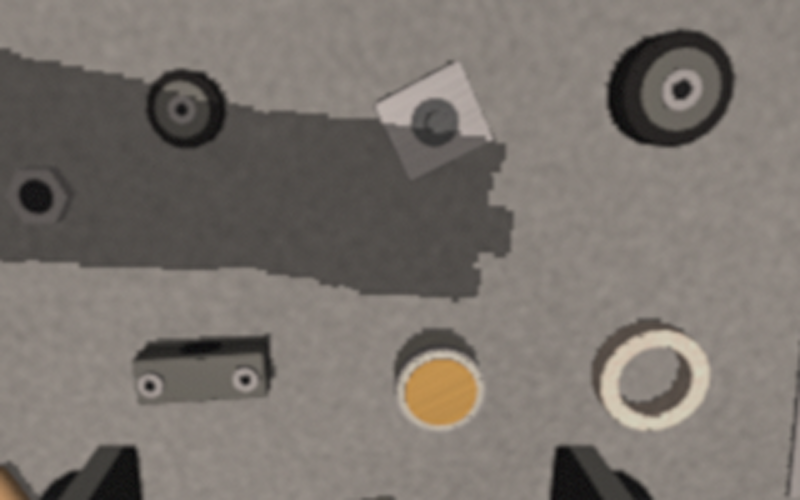

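View pics/sz.png

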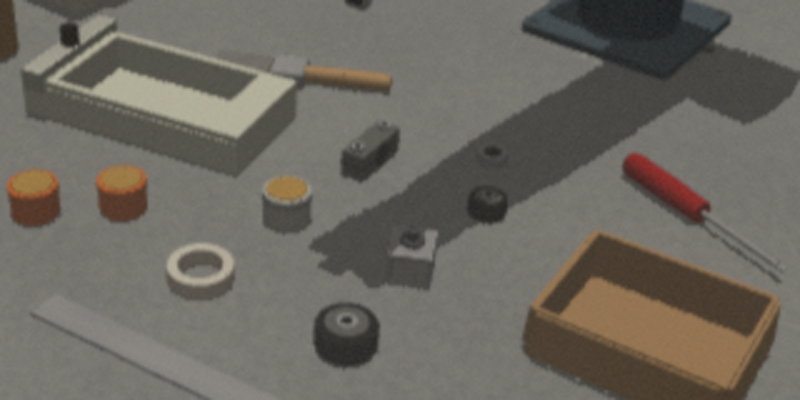

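View pics/dz.png

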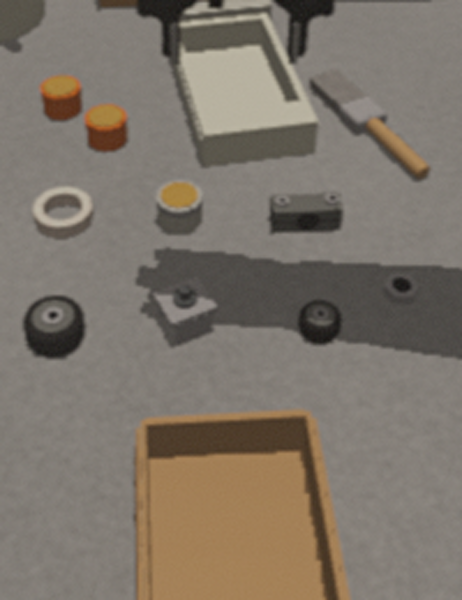

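```bash
python3 - <<'E'
from h import *
s=cv2.imread('pics/scene0.png'); d=cv2.imread('pics/side0.png')
def z(im,x0,y0,w,h,k,fn):
    a=cv2.resize(im[y0:y0+h,x0:x0+w],None,fx=k,fy=k,interpolation=cv2.INTER_CUBIC)
    for i in range(0,w,10):cv2.line(a,(i*k,0),(i*k,6),(0,255,255),1); 
    for i in range(0,h,10):cv2.line(a,(0,i*k),(6,i*k),(0,255,255),1)
    cv2.imwrite('pics/'+fn,cv2.convertScaleAbs(a,alpha=1.5))
z(s,190,140,125,70,6,'t1.png'); z(s,395,225,115,90,6,'t2.png')
z(d,300,135,90,80,7,'t3.png'); z(d,290,310,105,90,6,'t4.png')
E
```

```text
(no output)
```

View pics/t1.png

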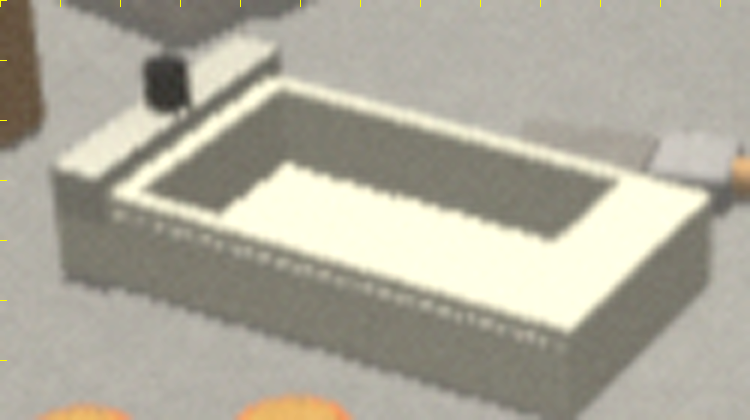

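View pics/t2.png

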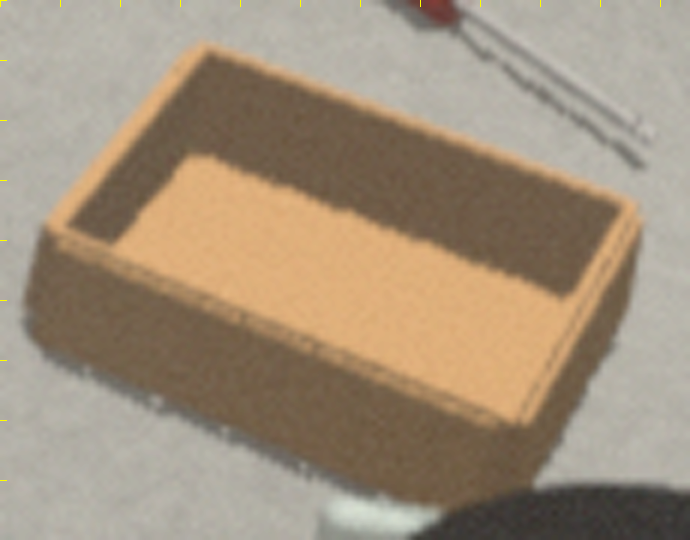

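View pics/t3.png

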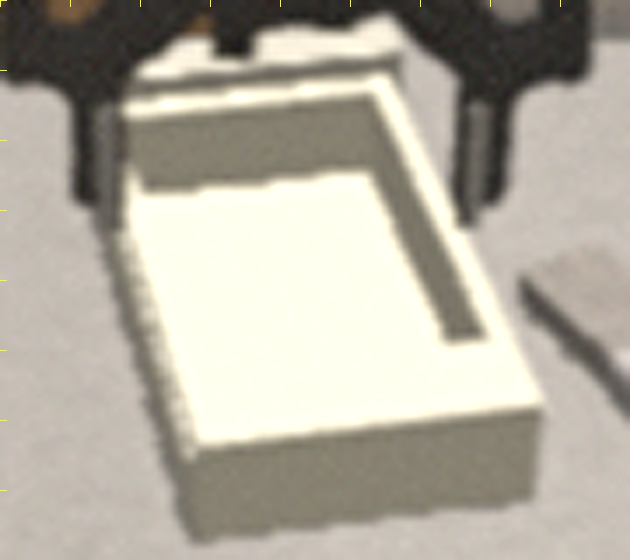

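View pics/t4.png

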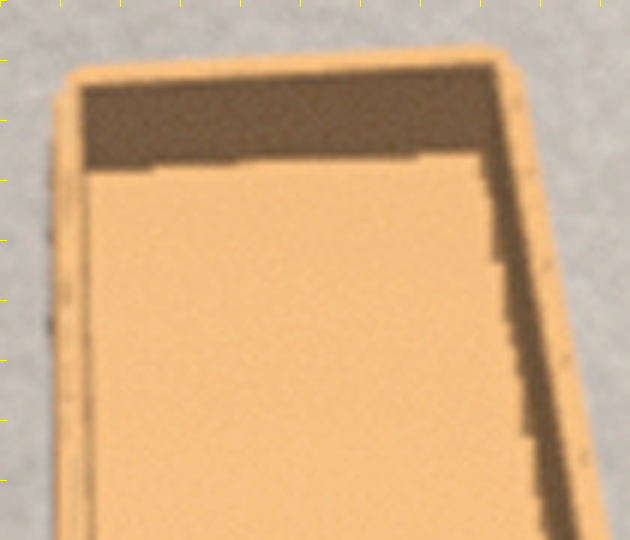

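```bash
python3 - <<'E'
from h import *
W=load('wrist0');S=load('scene0');D=load('side0')
P=lambda n,c,u,v,z: print(n,np.round(onz(c,u,v,z)[:2],4))
wz=lambda n,x,y,z:P('W '+n,W,180+x/2.5,70+y/2.5,z)
sz=lambda n,x,y,z:P('  S '+n,S,190+x/2.5,140+y/2.5,z)
dz=lambda n,x,y,z:P('  D '+n,D,240+x/2.31,140+y/2.308,z)
wz('WL',684,89,.028);sz('WL',347,321,.028);dz('WL',53,314,.028)
wz('WS',182,109,.022);sz('WS',488,191,.022);dz('WS',320,314,.022)
wz('nut',37,195,.01)
wz('tin',440,391,.034);sz('tin',287,188,.034);dz('tin',180,195,.034)
wz('b1',150,386,.034);wz('b2',245,380,.034);dz('b1',283,200,.034);dz('b2',333,197,.034);sz('b1',386,127,.034);sz('b2',358,147,.034)
wz('fork stem',437,121,.046);sz('stem',412,237,.046);dz('stem',184,294,.046)
for q in [(458,62),(377,103),(413,179),(494,140)]: wz('fc',*q,.033)
print('tray')
for n,q in dict(no=(570,332),ni=(710,197),wfi=(285,88),wni=(617,180),wfo=(150,187)).items(): P('S '+n,S,190+q[0]/6,140+q[1]/6,.045)
for n,q in dict(no=(205,447),ni=(540,403),wfi=(370,95),wni=(487,337)).items(): P('D '+n,D,300+q[0]/7,135+q[1]/7,.045)
P('S knob',S,217.7,150.3,.077);P('S knobbot',S,217.8,157.6,.057)
print('carton')
for q in [(205,45),(638,207),(525,420),(50,228)]: P('S',S,395+q[0]/6,225+q[1]/6,.05)
for q in [(70,70),(510,50)]: P('D',D,290+q[0]/6,310+q[1]/6,.05)
E
```

```text
W WL [0.6808 0.0814]
  S WL [0.685 0.084]
  D WL [0.6809 0.0813]
W WS [0.4441 0.0725]
  S WS [0.4449 0.0716]
  D WS [0.4452 0.0745]
W nut [0.3636 0.0299]
W tin [ 0.5721 -0.069 ]
  S tin [ 0.5762 -0.0673]
  D tin [ 0.5724 -0.0681]
W b1 [ 0.4203 -0.0662]
W b2 [ 0.4702 -0.0628]
  D b1 [ 0.4699 -0.0611]
  D b2 [ 0.42   -0.0657]
  S b1 [ 0.4298 -0.0583]
  S b2 [ 0.4775 -0.058 ]
W fork stem [0.5638 0.0675]
  S stem [0.578  0.0735]
  D stem [0.5653 0.0732]
W fc [0.574  0.0931]
W fc [0.5373 0.0752]
W fc [0.5549 0.0404]
W fc [0.5925 0.0585]
tray
S no [ 0.5539 -0.1472]
S ni [ 0.4329 -0.1719]
S wfi [ 0.4808 -0.3836]
S wni [ 0.4476 -0.2123]
S wfo [ 0.5824 -0.363 ]
D no [ 0.5463 -0.1495]
D ni [ 0.4268 -0.1748]
D wfi [ 0.4781 -0.3846]
D wni [ 0.4426 -0.2145]
S knob [ 0.5382 -0.3965]
S knobbot [ 0.5417 -0.395 ]
carton
S [0.4721 0.1968]
S [0.4608 0.3539]
S [0.5842 0.3649]
S [0.5978 0.2044]
D [0.5941 0.2024]
D [0.465  0.1944]
```

Call:
step_arm([
  [-1,-0.8,-1],
  [-1,-0.8,-1],
  [-1,-0.8,-1],
  [-1,-0.8,-1],
  [-1,-0.8,-1],
  [-1,-0.8,-1],
  [-1,-0.8,-1],
  [-1,-0.8,-1],
], roll=[7,7,7,7,7,7,7,7], gripper=0.6)

```text
clock: 0.82
tcp_pos: [0.4424, -0.0645, 0.146]
ee_rot: [[-0.843, 0.537, -0.002], [0.537, 0.843, 0.002], [0.003, 0.0, -1.0]]
contact_force: [-0.0, -1.1, -0.2]
opening: 0.0513
```

```bash
python3 - <<'E'
from h import *
s=cv2.imread('pics/scene0.png'); d=cv2.imread('pics/side0.png');w=cv2.imread('pics/wrist0.png')
f=lambda im,x,y:cv2.resize(cv2.convertScaleAbs(im[y:y+44,x:x+44],alpha=1.6),(264*1,264),interpolation=cv2.INTER_CUBIC)
cv2.imwrite('pics/fk.png',np.hstack([f(s,335,223),f(d,298,255),f(w,328,90)]))
E
```

```text
(no output)
```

View pics/fk.png

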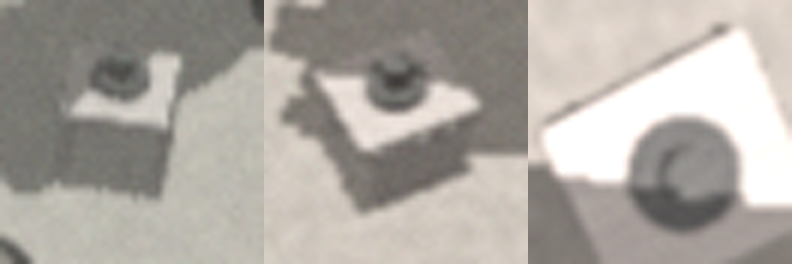

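Call:
step_arm([
  [0.2,0,-0.5],
  [0,0,-0.5],
  [0,0,0],
  [0,0,0],
  [0,0,0],
  [0,0,0],
], roll=[7,7,7,7,7,2])

```text
clock: 1.32
tcp_pos: [0.4373, -0.0651, 0.1288]
ee_rot: [[-0.995, -0.097, -0.015], [-0.097, 0.995, -0.001], [0.015, 0.0, -1.0]]
contact_force: [-0.2, -0.4, -0.3]
opening: 0.0509
```

```bash
python3 - <<'E'
from h import *
c=shot('wrist','w1.png'); print(status.sense()['tcp_pos'],status.sense()['ee_rot'])
cv2.imwrite('pics/w1z.png',cv2.resize(cv2.imread('pics/w1.png')[:, 150:510],None,fx=1.5,fy=1.5))
E
```

```text
[ 0.43720124 -0.06508166  0.12875284] [[-9.95314220e-01 -9.54412070e-02 -1.55106473e-02]
 [-9.54378148e-02  9.95434931e-01 -9.60440596e-04]
 [ 1.55315057e-02  5.24362102e-04 -9.99879241e-01]]
```

View pics/w1z.png

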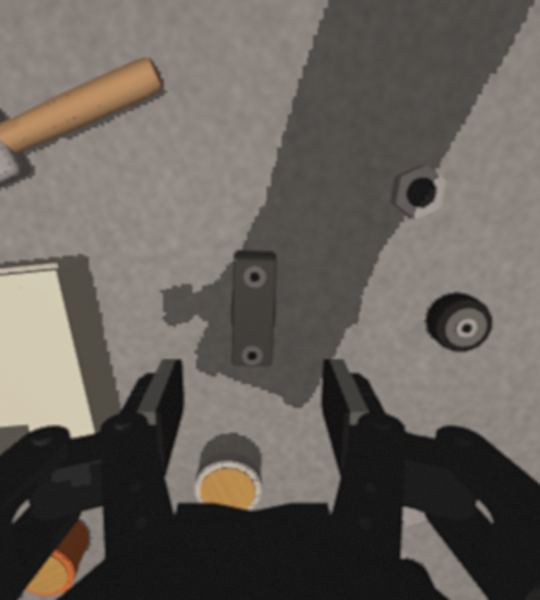

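```bash
python3 - <<'E'
from h import *
c=load('w1')
a=onz(c,320,184.5,.034);b=onz(c,318,236.9,.034);print(a,b,(a+b)/2,np.degrees(np.arctan2(*(b-a)[1::-1])), np.linalg.norm(b-a))
w=onz(c,150+467/1.5,328/1.5,.022);t=onz(c,150+228/1.5,489/1.5,.034);print(w,t)
print(status.sense()['ee_rot'].round(4).tolist())
E
```

```text
[ 0.42013321 -0.06492829  0.034     ] [ 0.46998978 -0.06187584  0.034     ] [ 0.44506149 -0.06340206  0.034     ] 3.5035385710070965 0.04994992270996885
[0.44341571 0.07291122 0.022     ] [ 0.57061948 -0.06867159  0.034     ]
[[-0.9953, -0.0954, -0.0155], [-0.0954, 0.9954, -0.001], [0.0155, 0.0005, -0.9999]]
```

Call:
step_arm([
  [0.4,0.1,-2.5],
  [0.4,0.1,-2.5],
  [0,0,-2.5],
  [0,0,-2],
  [0,0,-1.5],
  [0,0,0],
], roll=[-1.5,0,0,0,0,0])

```text
clock: 1.87
tcp_pos: [0.4461, -0.0631, 0.0159]
ee_rot: [[-0.998, -0.061, -0.011], [-0.061, 0.998, -0.002], [0.011, -0.001, -1.0]]
contact_force: [-0.8, 0.7, -0.9]
opening: 0.051
```

Call:
step_arm([
  [-0.1,0,-0.9],
  [0,0,0],
  [0,0,0],
], roll=[0,0,0])

```text
clock: 2.12
tcp_pos: [0.4446, -0.063, 0.0064]
ee_rot: [[-0.998, -0.06, -0.012], [-0.06, 0.998, -0.001], [0.012, -0.001, -1.0]]
contact_force: [0.2, -0.3, 0.4]
opening: 0.051
```

Call:
step_arm([
  [0,0,0],
  [0,0,0],
  [0,0,0],
  [0,0,0],
  [0,0,0],
  [0,0,0],
], roll=[0,0,0,0,0,0], gripper=0.1, newtons=40)

```text
clock: 2.62
tcp_pos: [0.4482, -0.0641, 0.0107]
ee_rot: [[-0.998, -0.059, -0.004], [-0.059, 0.998, -0.004], [0.005, -0.003, -1.0]]
contact_force: [-0.4, -0.1, -1.1]
opening: 0.0252
```

Call:
step_arm([
  [0,0,3],
  [0,0,4],
  [0,0,4],
  [0,0,0],
  [0,0,0],
], roll=[0,0,4,4,0])

```text
clock: 3.03
tcp_pos: [0.4433, -0.0626, 0.122]
ee_rot: [[-0.979, -0.203, -0.013], [-0.203, 0.979, -0.005], [0.014, -0.002, -1.0]]
contact_force: [0.3, 0.1, -1.8]
opening: 0.0251
```

```bash
python3 - <<'E'
from h import *
c=shot('wrist','w2.png'); c=shot('side','d2.png');c=shot('scene','s2.png')
cv2.imwrite('pics/w2z.png',np.vstack([np.hstack([cv2.imread('pics/w2.png')[100:350, 120:500],cv2.imread('pics/d2.png')[100:350,200:600]])]))
s=status.sense();print(s['tcp_pos'].round(4),s['ee_rot'].round(3).tolist(),s['opening'],s['contact_force'])
E
```

```text
[ 0.4427 -0.0625  0.1202] [[-0.98, -0.2, -0.015], [-0.2, 0.98, -0.004], [0.016, -0.001, -1.0]] 0.025171196347500754 [ 0.05315664 -1.17921301 -1.44896125]
```

View pics/w2z.png

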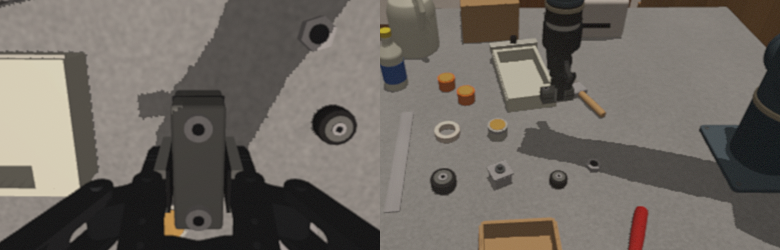

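```bash
python3 - <<'E'
from h import *
c=load('w2')
for z in (.1435,.147): 
  a=onz(c,317,229,z);b=onz(c,318,320,z);print(a,b,(a+b)/2,np.linalg.norm(b-a),np.degrees(np.arctan2(*(b-a)[1::-1])))
E
```

```text
[ 0.41986445 -0.06762783  0.1435    ] [ 0.46993636 -0.05681003  0.1435    ] [ 0.4449004  -0.06221893  0.1435    ] 0.05122715221191047 12.191116338654156
[ 0.41841391 -0.06790336  0.147     ] [ 0.467048   -0.05739619  0.147     ] [ 0.44273096 -0.06264977  0.147     ] 0.04975615404522381 12.191116338654142
```

Call:
step_arm([
  [1,-2.9,0],
  [1,-2.9,0],
  [1,-2.9,0],
  [1,-2.9,0],
  [1,-2.9,0],
  [1,-2.9,0],
  [0,0,0],
  [0,0,0],
], roll=[0,0,0,0,0,0,0,0])

```text
clock: 3.85
tcp_pos: [0.495, -0.2386, 0.1029]
ee_rot: [[-0.98, -0.194, -0.04], [-0.194, 0.981, 0.011], [0.037, 0.018, -0.999]]
contact_force: [-0.7, 1.5, -0.6]
opening: 0.0252
```

```bash
python3 - <<'E'
from h import *
c=shot('wrist','w3.png')
cv2.imwrite('pics/w3z.png',cv2.resize(cv2.imread('pics/w3.png'),None,fx=1.25,fy=1.25))
s=status.sense();print(s['tcp_pos'].round(4),s['ee_rot'].round(3).tolist(),s['opening'],s['contact_force'])
E
```

```text
[ 0.4947 -0.2386  0.1025] [[-0.98, -0.194, -0.04], [-0.194, 0.981, 0.01], [0.038, 0.018, -0.999]] 0.02511136243588414 [ 0.16077278 -0.37434907 -1.70910769]
```

View pics/w3z.png

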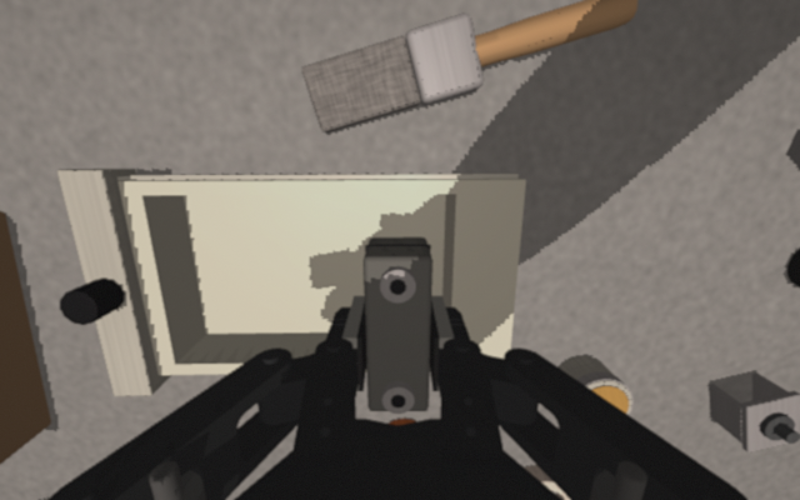

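```bash
python3 - <<'E'
from h import *
c=load('w3')
pts={'ni':(525,180,-.063,.13,.045),'wni':(455,194,-.055,.09,.045),'wfi':(145,196,-.055,-.09,.045),'wfo':(175,363,.055,-.09,.045),'kt':(79,307,0,-.112,.077),'kb':(113,293,0,-.112,.057)}
A=[];B=[]
for n,(u,v,x,y,z) in pts.items():
  p=onz(c,u/1.25,v/1.25,z);print(n,p.round(4))
  if n[0]!='k':A.append((x,y));B.append(p[:2])
A=np.array(A);B=np.array(B)
ca=A.mean(0);cb=B.mean(0);H=(A-ca).T@(B-cb);th=np.arctan2(H[0,1]-H[1,0],H[0,0]+H[1,1]);R=np.array([[np.cos(th),-np.sin(th)],[np.sin(th),np.cos(th)]])
o=cb-R@ca;print('theta',np.degrees(th),'o',o, 'res',B-(A@R.T+o))
R0=lambda p:R.T@(p[:2]-o)
print('knob local',R0(onz(c,79/1.25,307/1.25,.077)),R0(onz(c,113/1.25,293/1.25,.057)))
z=.1025+.0233
for z in (.126,.1285):
  a=onz(c,397/1.25,287/1.25,z);b=onz(c,398/1.25,401/1.25,z);print(z,(a+b)/2,np.linalg.norm(b-a),R0((a+b)/2),np.degrees(np.arctan2(*(b-a)[1::-1])))
E
```

```text
ni [ 0.4249 -0.1763  0.045 ]
wni [ 0.4404 -0.2141  0.045 ]
wfi [ 0.4755 -0.3883  0.045 ]
wfo [ 0.5823 -0.3682  0.045 ]
kt [ 0.5328 -0.4001  0.077 ]
kb [ 0.5328 -0.3978  0.057 ]
theta 11.208430663097548 o [ 0.51165948 -0.29081052] res [[ 0.00032523 -0.00080165]
 [ 0.00022094 -0.00089058]
 [ 0.00028792  0.00151499]
 [-0.00083409  0.00017724]]
knob local [-0.00055019 -0.11130463] [-4.77403854e-05 -1.09033382e-01]
0.126 [ 0.49640582 -0.23848167  0.126     ] 0.05005012126947897 [-0.0047911   0.05429575] 11.574830100560659
0.1285 [ 0.49493621 -0.23881497  0.1285    ] 0.04902474168377223 [-0.00629747  0.05425447] 11.574830100560673
```

Call:
step_arm([
  [0.2,0,-1.5],
  [0.2,0,-1.5],
  [0,0,-1.5],
  [0,0,-1.5],
  [0,0,-0.5],
  [0,0,0],
], roll=[0,0,0,0,0,0])

```text
clock: 4.4
tcp_pos: [0.4944, -0.231, 0.031]
ee_rot: [[-0.98, -0.195, -0.048], [-0.196, 0.98, 0.016], [0.044, 0.025, -0.999]]
contact_force: [0.2, 0.6, -0.3]
opening: 0.0253
```

Call:
step_arm([
  [0,-0.3,0],
  [0,-0.3,0],
  [0,0,0],
  [0,0,0],
  [0,0,0],
], roll=[0,0,0,0,0])

```text
clock: 4.82
tcp_pos: [0.4949, -0.2364, 0.0334]
ee_rot: [[-0.979, -0.197, -0.046], [-0.197, 0.98, 0.015], [0.042, 0.024, -0.999]]
contact_force: [-0.5, -0.2, -1.2]
opening: 0.0253
```

Call:
step_arm([
  [0.1,0,-0.7],
  [0.1,0,-0.5],
  [0,0,-0.3],
  [0,0,0],
  [0,0,0],
], roll=[0,0,0,0,0])

```text
clock: 5.23
tcp_pos: [0.4985, -0.2375, 0.0186]
ee_rot: [[-0.98, -0.196, -0.043], [-0.197, 0.98, 0.013], [0.039, 0.021, -0.999]]
contact_force: [1.0, 0.4, -1.0]
opening: 0.0253
```

Call:
step_arm([
  [0,0,-0.25],
  [0,0,0],
  [0,0,0],
], roll=[0,0,0])

```text
clock: 5.48
tcp_pos: [0.4982, -0.2373, 0.0155]
ee_rot: [[-0.98, -0.196, -0.044], [-0.197, 0.98, 0.014], [0.04, 0.022, -0.999]]
contact_force: [0.1, 0.1, -2.0]
opening: 0.0248
```

Call:
step_arm([
  [0,0,-0.1],
  [0,0,0],
  [0,0,0],
  [0,0,0],
], roll=[0,0,0,0], gripper=0.42)

```text
clock: 5.82
tcp_pos: [0.4987, -0.2376, 0.0152]
ee_rot: [[-0.98, -0.196, -0.042], [-0.197, 0.98, 0.013], [0.039, 0.021, -0.999]]
contact_force: [0.5, -0.7, 0.2]
opening: 0.0361
```

Call:
step_arm([
  [0,0,1.5],
  [0,0,2.5],
  [0,0,3],
  [0,0,3],
  [0,0,0],
], roll=[0,0,0,0,0])

```text
clock: 6.23
tcp_pos: [0.4956, -0.2357, 0.1164]
ee_rot: [[-0.979, -0.196, -0.048], [-0.197, 0.98, 0.016], [0.044, 0.025, -0.999]]
contact_force: [0.7, -0.7, 0.6]
opening: 0.0357
```

Call:
step_arm([
  [1,2.2,0.5],
  [1,2.2,0.5],
  [1,2.2,0],
  [1,2.2,0],
  [1,2.2,0],
  [1,2.2,0],
  [1,2,0],
  [0.6,1.5,0],
], roll=[-7,-7,-7,-7,-7,-7,-7,-7], gripper=0.85)

```text
clock: 6.9
tcp_pos: [0.577, -0.0676, 0.1324]
ee_rot: [[-0.694, 0.72, -0.007], [0.72, 0.693, 0.039], [0.033, 0.022, -0.999]]
contact_force: [-0.1, -0.7, 0.2]
opening: 0.0726
```

Call:
step_arm([
  [0,0,0],
  [0,0,0],
  [0,0,0],
  [0,0,0],
  [0,0,0],
  [0,0,0],
], roll=[-7,-7,-7,-7,-6,0])

```text
clock: 7.4
tcp_pos: [0.579, -0.0617, 0.1317]
ee_rot: [[-0.154, 0.988, 0.019], [0.987, 0.153, 0.037], [0.034, 0.024, -0.999]]
contact_force: [-0.4, 0.3, 0.7]
opening: 0.0727
```

```bash
python3 - <<'E'
from h import *
c=shot('wrist','w4.png');shot('scene','s4.png')
s=status.sense();print(s['tcp_pos'].round(4),s['ee_rot'].round(3).tolist(),s['opening'],s['contact_force'])
E
```

```text
[ 0.579  -0.0619  0.1317] [[-0.159, 0.987, 0.018], [0.987, 0.158, 0.037], [0.034, 0.024, -0.999]] 0.07308512322135247 [ 0.26089516  0.17258971 -0.90335707]
```

View pics/w4.png

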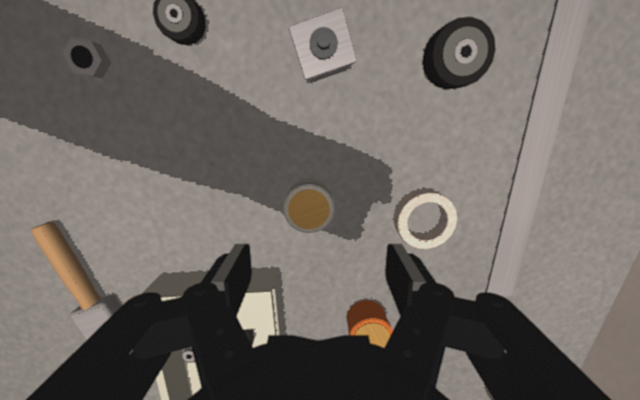

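View pics/s4.png

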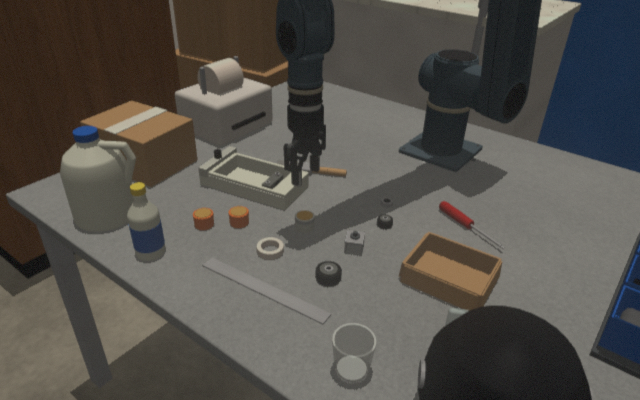

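```bash
python3 - <<'E'
from h import *
c=load('w4')
for n,u,v,z in [('tin',308.5,207,.034),('WL',466,51,.028),('stem',323,42,.046),('WS',174,14,.022)]: print(n,onz(c,u,v,z).round(4))
for q in [(343,9),(289,29),(307,81),(356,65)]: print(onz(c,*q,.033).round(4))
E
```

```text
tin [ 0.5719 -0.067   0.034 ]
WL [0.6797 0.0815 0.028 ]
stem [0.5636 0.0651 0.046 ]
WS [0.4441 0.072  0.022 ]
[0.5752 0.0931 0.033 ]
[0.5363 0.0731 0.033 ]
[0.5553 0.0382 0.033 ]
[0.5924 0.0561 0.033 ]
```

Call:
step_arm([
  [-0.4,-0.3,-2],
  [-0.3,-0.3,-2],
  [0,0,-2],
  [0,0,-2],
  [0,0,-1.5],
  [0,0,-1],
  [0,0,0],
], roll=[0,1,0,0,0,0,0])

```text
clock: 8.08
tcp_pos: [0.5738, -0.0694, 0.0254]
ee_rot: [[-0.193, 0.981, 0.025], [0.981, 0.192, 0.035], [0.03, 0.031, -0.999]]
contact_force: [-0.4, 0.6, -0.2]
opening: 0.0725
```

Call:
step_arm([
  [-0.1,0.1,-1],
  [0,0,-0.5],
  [0,0,0],
  [0,0,0],
], roll=[0,0,0,0])

```text
clock: 8.42
tcp_pos: [0.5739, -0.0687, 0.0106]
ee_rot: [[-0.196, 0.98, 0.027], [0.98, 0.195, 0.035], [0.029, 0.033, -0.999]]
contact_force: [-0.3, -0.4, -0.3]
opening: 0.0726
```

Call:
step_arm([
  [0,0,0],
  [0,0,0],
  [0,0,0],
  [0,0,0],
  [0,0,0],
  [0,0,0],
], roll=[0,0,0,0,0,0], gripper=0.4)

```text
clock: 8.92
tcp_pos: [0.5767, -0.0693, 0.0142]
ee_rot: [[-0.197, 0.98, 0.033], [0.98, 0.196, 0.033], [0.026, 0.039, -0.999]]
contact_force: [0.3, -0.5, -1.2]
opening: 0.0443
```

Call:
step_arm([
  [0,0,2],
  [0,0,3],
  [0,0,3],
  [-0.5,-1.5,1],
  [-0.6,-2,0],
  [-0.6,-2,0],
  [-0.6,-2,0],
  [-0.6,-2,0],
], roll=[0,0,0,0,0,0,0,0])

```text
clock: 9.58
tcp_pos: [0.5446, -0.1623, 0.1061]
ee_rot: [[-0.206, 0.978, 0.029], [0.978, 0.205, 0.036], [0.029, 0.035, -0.999]]
contact_force: [0.4, -0.0, -1.1]
opening: 0.0448
```

Call:
step_arm([
  [-0.6,-2,0],
  [-0.6,-2,0],
  [-0.6,-2,0],
  [-0.6,-2,0],
  [-0.5,-1.5,0],
  [0,0,0],
], roll=[0,0,0,0,0,0])

```text
clock: 10.08
tcp_pos: [0.5123, -0.2652, 0.1054]
ee_rot: [[-0.202, 0.979, 0.028], [0.979, 0.201, 0.034], [0.028, 0.034, -0.999]]
contact_force: [0.4, 0.2, -1.5]
opening: 0.0446
```

```bash
python3 - <<'E'
from h import *
c=shot('wrist','w5.png')
s=status.sense();print(s['tcp_pos'].round(4),s['ee_rot'].round(3).tolist(),s['opening'],s['contact_force'])
E
```

```text
[ 0.5126 -0.2639  0.1053] [[-0.203, 0.979, 0.028], [0.979, 0.202, 0.035], [0.029, 0.035, -0.999]] 0.04454002801200194 [ 0.30950246  0.607966   -0.90592749]
```

View pics/w5.png

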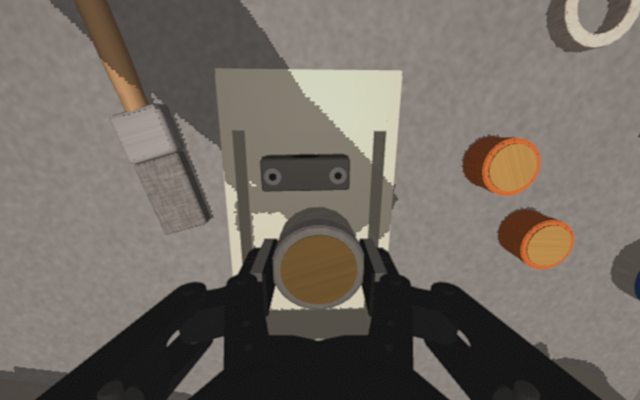

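```bash
cat >> h.py <<'E'
th=np.radians(11.2);TR=np.array([[np.cos(th),-np.sin(th)],[np.sin(th),np.cos(th)]]);TO=np.array([.5117,-.2908])
tl=lambda p:TR.T@(np.array(p)[:2]-TO)
tw=lambda x,y:TO+TR@np.array([x,y])
E
python3 - <<'E'
from h import *
c=load('w5')
for u,v,z in [(272,176.5,.039),(338,175,.039),(319,270,.125)]: p=onz(c,u,v,z);print(p.round(4),tl(p).round(4))
for q,z in [((216,70),.045),((401,71),.045)]: p=onz(c,*q,z);print(tl(p).round(4))
print(tw(0,.003),tl([.5126,-.2639]))
E
```

```text
[ 0.4727 -0.2426  0.039 ] [-0.0289  0.0548]
[ 0.5219 -0.2317  0.039 ] [0.0215 0.056 ]
[ 0.5109 -0.2658  0.125 ] [0.004  0.0247]
[-0.0626  0.1283]
[0.062  0.1291]
[ 0.5111173  -0.28785713] [0.00610776 0.02621288]
```

Call:
step_arm([
  [0,-1.2,0],
  [0,-1.1,-0.5],
  [0,0,-1.5],
  [0,0,-1.5],
  [0,0,-1.5],
  [0,0,-1.5],
  [0,0,0],
], roll=[0,0,0,0,0,0,0])

```text
clock: 10.72
tcp_pos: [0.5155, -0.2892, 0.0377]
ee_rot: [[-0.207, 0.978, 0.032], [0.978, 0.206, 0.034], [0.026, 0.038, -0.999]]
contact_force: [-1.0, 0.4, -2.4]
opening: 0.0445
```

Call:
step_arm([
  [-0.2,0.2,-1],
  [0,0.1,-0.5],
  [0,0,-0.15],
  [0,0,0],
], roll=[0,0,0,0])

```text
clock: 11.05
tcp_pos: [0.5138, -0.2855, 0.0196]
ee_rot: [[-0.209, 0.977, 0.031], [0.978, 0.208, 0.034], [0.027, 0.037, -0.999]]
contact_force: [0.4, 1.1, -1.4]
opening: 0.0449
```

Open by ~10 mm and lift.

Call:
step_arm([
  [0,0,-0.1],
  [0,0,0],
  [0,0,0],
  [0,0,0],
], roll=[0,0,0,0], gripper=0.68)

```text
clock: 11.38
tcp_pos: [0.5161, -0.287, 0.0219]
ee_rot: [[-0.209, 0.977, 0.036], [0.978, 0.208, 0.031], [0.023, 0.042, -0.999]]
contact_force: [0.1, 0.6, -0.7]
opening: 0.0577
```

Call:
step_arm([
  [0,0,1.5],
  [0,0,2],
  [0,0,2.5],
  [0,0,2.5],
  [0,0,0],
], roll=[0,0,0,0,0])

```text
clock: 11.8
tcp_pos: [0.5152, -0.2864, 0.1106]
ee_rot: [[-0.209, 0.977, 0.036], [0.978, 0.208, 0.031], [0.023, 0.041, -0.999]]
contact_force: [0.6, -0.1, 2.1]
opening: 0.058
```

Call:
step_arm([
  [1.5,3.4,0],
  [1.5,3.4,0],
  [1.5,3.4,0],
  [1.5,3.4,0],
  [1.5,3.4,0],
  [1.5,3.4,0],
  [1.5,3.4,0],
  [1.5,3.4,0],
], roll=[0,0,0,0,0,0,0,0], gripper=0.95)

```text
clock: 12.47
tcp_pos: [0.641, -0.0154, 0.1175]
ee_rot: [[-0.192, 0.98, 0.052], [0.981, 0.191, 0.019], [0.008, 0.054, -0.998]]
contact_force: [0.7, -0.2, 0.1]
opening: 0.0811
```

Call:
step_arm([
  [0.7,1.8,-0.5],
  [0.7,1.8,-0.5],
  [0.7,1.8,0],
  [0.6,1.7,0],
  [0.5,1,0],
  [0,0,0],
], roll=[0,0,0,0,0,0])

```text
clock: 12.97
tcp_pos: [0.6775, 0.0797, 0.1068]
ee_rot: [[-0.203, 0.977, 0.057], [0.979, 0.202, 0.022], [0.01, 0.06, -0.998]]
contact_force: [-1.2, -0.4, 0.7]
opening: 0.0811
```

```bash
python3 - <<'E'
from h import *
c=shot('wrist','w6.png')
s=status.sense();print(s['tcp_pos'].round(4),s['ee_rot'].round(3).tolist(),s['opening'],s['contact_force'])
E
```

```text
[0.6771 0.0787 0.1068] [[-0.203, 0.978, 0.056], [0.979, 0.202, 0.021], [0.01, 0.059, -0.998]] 0.08115212219842366 [ 0.7830195  -0.14661047 -0.09386696]
```

View pics/w6.png

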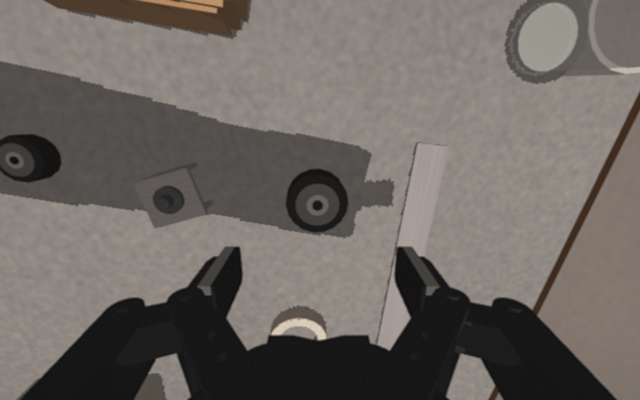

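Call:
step_arm([
  [0,-4,0],
  [0,-4,0],
  [0,-4,0],
  [0,-4,0],
  [0,-4,0],
  [0,-4,0],
  [0,0,0],
], roll=[0,0,0,0,0,0,0])

```text
clock: 13.6
tcp_pos: [0.6725, -0.1737, 0.1079]
ee_rot: [[-0.204, 0.977, 0.057], [0.979, 0.204, 0.016], [0.004, 0.059, -0.998]]
contact_force: [-1.2, 0.2, -0.2]
opening: 0.0808
```

Call:
step_arm([
  [0,0,4],
  [0,0,4],
  [0,0,4],
  [0,0,0],
  [0,0,0],
  [0,0,0],
  [0,0,0],
], roll=[0,0,0,0,0,0,0])

```text
clock: 14.18
tcp_pos: [0.6574, -0.1863, 0.222]
ee_rot: [[-0.183, 0.983, 0.035], [0.983, 0.182, 0.019], [0.012, 0.038, -0.999]]
contact_force: [-0.3, 0.1, -0.5]
opening: 0.0814
```

Call:
step_arm([
  [0.1,2.4,-0.5],
  [0.2,2.4,-0.5],
  [0.3,2.4,-0.5],
  [0.3,2.4,-0.5],
  [0.3,2.4,-0.5],
  [0.3,2.4,-0.5],
  [0.3,2.4,-0.5],
  [0.3,2.4,-0.5],
], roll=[0,0,0,0,0,0,0,0])

```text
clock: 14.85
tcp_pos: [0.6722, 0.0056, 0.1691]
ee_rot: [[-0.17, 0.985, 0.02], [0.985, 0.17, 0.017], [0.013, 0.023, -1.0]]
contact_force: [0.6, 0.6, -0.5]
opening: 0.0808
```

Call:
step_arm([
  [0.1,2,-1],
  [0.2,2,-1],
  [0.2,2,-1],
  [0.1,1.4,-1],
  [0,0,-1],
  [0,0,-1],
  [0,0,-0.5],
  [0,0,0],
], roll=[0,0,0,0,0,0,0,0])

```text
clock: 15.52
tcp_pos: [0.6702, 0.0878, 0.0869]
ee_rot: [[-0.177, 0.984, 0.0], [0.984, 0.177, 0.016], [0.016, 0.003, -1.0]]
contact_force: [-0.2, 0.1, 0.5]
opening: 0.0806
```

```bash
python3 - <<'E'
from h import *
c=load('w6');p=onz(c,317.5,205,.028);print(p,onz(c,392,300,.003),onz(c,412,200,.003))
c=shot('wrist','w7.png')
s=status.sense();print(s['tcp_pos'].round(4),s['ee_rot'].round(3).tolist(),s['opening'],s['contact_force'])
E
```

```text
[0.67996223 0.08194369 0.028     ] [ 0.78189937 -0.01499266  0.003     ] [0.76996658 0.09536236 0.003     ]
[0.6702 0.0875 0.0872] [[-0.177, 0.984, 0.0], [0.984, 0.177, 0.016], [0.016, 0.003, -1.0]] 0.08106919913624093 [-0.43289738 -0.13562687 -0.21676051]
```

View pics/w7.png

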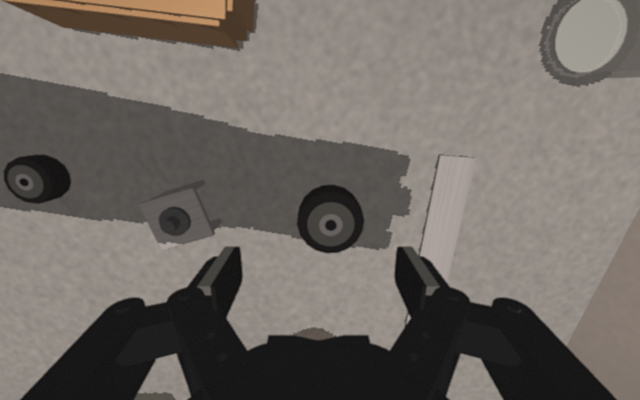

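Call:
step_arm([
  [0.6,-0.3,-1.2],
  [0.5,-0.3,-1.2],
  [0.1,0,-1.2],
  [0,0,-1.2],
  [0,0,-1],
  [0,0,-0.8],
  [0,0,0],
], roll=[1,0,0,0,0,0,0])

```text
clock: 16.15
tcp_pos: [0.6855, 0.0757, 0.0163]
ee_rot: [[-0.189, 0.982, 0.005], [0.982, 0.189, 0.015], [0.014, 0.007, -1.0]]
contact_force: [0.1, -0.2, -0.3]
opening: 0.0815
```

Call:
step_arm([
  [-0.4,0.5,-0.6],
  [0,0,-0.3],
  [0,0,0],
], roll=[0,0,0])

```text
clock: 16.4
tcp_pos: [0.6802, 0.0815, 0.0054]
ee_rot: [[-0.19, 0.982, 0.003], [0.982, 0.19, 0.015], [0.014, 0.006, -1.0]]
contact_force: [0.5, 0.0, -0.2]
opening: 0.0809
```

Call:
step_arm([
  [0,0,0],
  [0,0,-0.1],
  [0,0,-0.05],
  [0,0,-0.05],
  [0,0,0],
  [0,0,0],
], roll=[0,0,0,0,0,0], gripper=0.5)

```text
clock: 16.9
tcp_pos: [0.682, 0.0825, 0.0066]
ee_rot: [[-0.191, 0.982, 0.008], [0.981, 0.191, 0.015], [0.013, 0.011, -1.0]]
contact_force: [-0.6, -0.6, -1.3]
opening: 0.0526
```

Call:
step_arm([
  [0,0,2],
  [0,0,2.5],
  [0,0,2.5],
  [-0.5,-1.5,2],
  [-0.8,-2.2,1],
  [-0.8,-2.2,0.3],
  [-0.8,-2.2,0],
  [-0.8,-2.2,0],
], roll=[0,0,0,0,0,0,0,0])

```text
clock: 17.57
tcp_pos: [0.6421, -0.0186, 0.111]
ee_rot: [[-0.2, 0.98, 0.004], [0.98, 0.2, 0.016], [0.015, 0.007, -1.0]]
contact_force: [-0.2, -0.8, -1.4]
opening: 0.0524
```

Call:
step_arm([
  [-0.8,-2.2,0],
  [-0.8,-2.2,0],
  [-0.8,-2.2,0],
  [-0.8,-2.2,0],
  [-0.8,-2.2,0],
  [-0.8,-2.2,0],
  [-0.8,-2.2,0],
  [-0.8,-2.2,0],
], roll=[0,0,0,0,0,0,0,0])

```text
clock: 18.23
tcp_pos: [0.5744, -0.2031, 0.1121]
ee_rot: [[-0.2, 0.98, 0.007], [0.98, 0.2, 0.016], [0.014, 0.01, -1.0]]
contact_force: [0.1, -0.8, -0.5]
opening: 0.0527
```

Call:
step_arm([
  [-0.8,-2,0],
  [-0.8,-2,0],
  [-0.8,-2,0],
  [-0.8,-2,0],
  [-0.8,-2,0],
  [-0.6,-1.5,0],
  [-0.3,-1,0],
  [0,0,0],
], roll=[0,0,0,0,0,0,0,0])

```text
clock: 18.9
tcp_pos: [0.5195, -0.3395, 0.1113]
ee_rot: [[-0.193, 0.981, 0.006], [0.981, 0.193, 0.014], [0.012, 0.008, -1.0]]
contact_force: [-0.1, 0.8, -0.9]
opening: 0.0524
```

```bash
python3 - <<'E'
from h import *
c=shot('wrist','w8.png')
s=status.sense();print(s['tcp_pos'].round(4),s['ee_rot'].round(3).tolist(),s['opening'],s['contact_force'],tl(s['tcp_pos']))
E
```

```text
[ 0.5197 -0.3384  0.1113] [[-0.194, 0.981, 0.006], [0.981, 0.194, 0.015], [0.013, 0.009, -1.0]] 0.05236308767247381 [-0.59525534  0.10791372 -1.0474808 ] [-0.00135112 -0.04823618]
```

View pics/w8.png

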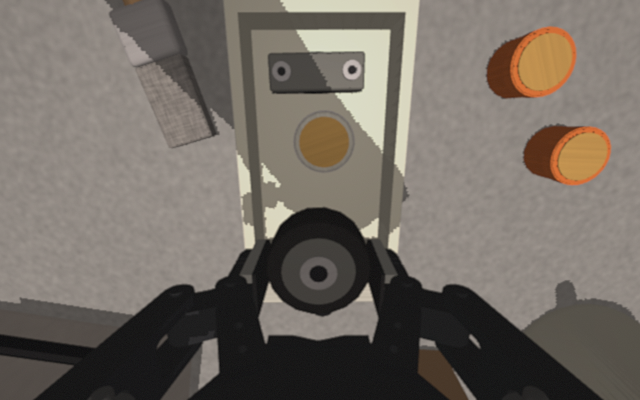

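```bash
python3 - <<'E'
from h import *
c=load('w8')
print('tin',tl(onz(c,324,141,.039)));print('wheel',tl(onz(c,318,273,.1113-.0066+.028)),onz(c,318,273,.1113-.0066+.028))
E
```

```text
tin [0.00191254 0.0058973 ]
wheel [-0.00339434 -0.0498438 ] [ 0.51805169 -0.34035383  0.1327    ]
```

Call:
step_arm([
  [0.2,-0.3,-1],
  [0.1,-0.2,-1.5],
  [0,0,-1.5],
  [0,0,-1.5],
  [0,0,-1],
  [0,0,-0.8],
  [0,0,0],
], roll=[0,0,0,0,0,0,0])

```text
clock: 19.53
tcp_pos: [0.527, -0.337, 0.0329]
ee_rot: [[-0.202, 0.979, 0.008], [0.979, 0.202, 0.017], [0.015, 0.012, -1.0]]
contact_force: [-0.8, -1.6, -1.2]
opening: 0.0522
```

Call:
step_arm([
  [-0.2,-0.5,0],
  [0,0,-1],
  [0,0,-0.5],
  [0,0,0],
], roll=[0,0,0,0])

```text
clock: 19.87
tcp_pos: [0.5262, -0.3419, 0.0177]
ee_rot: [[-0.204, 0.979, 0.01], [0.979, 0.204, 0.016], [0.014, 0.013, -1.0]]
contact_force: [-0.5, 0.2, -1.4]
opening: 0.0528
```

Call:
step_arm([
  [-0.1,-0.2,-0.5],
  [0,0,0],
  [0,0,0],
], roll=[0,0,0])

```text
clock: 20.12
tcp_pos: [0.5255, -0.3449, 0.013]
ee_rot: [[-0.204, 0.979, 0.011], [0.979, 0.204, 0.015], [0.013, 0.014, -1.0]]
contact_force: [0.3, -0.0, -1.8]
opening: 0.052
```

Call:
step_arm([
  [0,0,-0.1],
  [0,0,-0.05],
  [0,0,-0.05],
  [0,0,0],
], roll=[0,0,0,0], gripper=0.75)

```text
clock: 20.45
tcp_pos: [0.5265, -0.3461, 0.0128]
ee_rot: [[-0.203, 0.979, 0.014], [0.979, 0.203, 0.013], [0.01, 0.016, -1.0]]
contact_force: [-0.8, 0.0, -0.5]
opening: 0.064
```

Call:
step_arm([
  [0,0,1.5],
  [0,0,3],
  [0,0,4],
  [0,0,4],
  [0,0,0],
], roll=[0,0,0,0,0])

```text
clock: 20.87
tcp_pos: [0.5227, -0.3427, 0.1383]
ee_rot: [[-0.203, 0.979, 0.007], [0.979, 0.203, 0.019], [0.018, 0.011, -1.0]]
contact_force: [1.7, -1.3, 1.3]
opening: 0.064
```

```bash
python3 - <<'E'
from h import *
c=shot('wrist','w9.png')
s=status.sense();print(s['tcp_pos'].round(4),s['ee_rot'].round(3).tolist(),s['opening'],s['contact_force'],tl(s['tcp_pos']))
E
```

```text
[ 0.5219 -0.342   0.135 ] [[-0.203, 0.979, 0.004], [0.979, 0.203, 0.022], [0.02, 0.008, -1.0]] 0.06407260234901888 [ 1.19195611 -0.6996902   0.20590698] [ 3.90829230e-05 -5.21987846e-02]
```

View pics/w9.png

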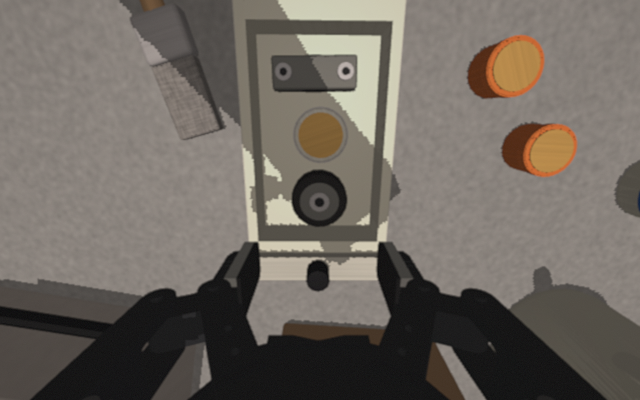

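```bash
python3 - <<'E'
from h import *
c=load('w9')
for n,u,v,z in [('kt',318,264,.077),('kb',318,284,.057),('wheel',319,202,.033),('tin',320.5,134,.039),('b1',283,71,.039),('b2',346,71,.039)]:
  p=onz(c,u,v,z);print(n,p.round(4),tl(p).round(4))
cv2.imwrite('pics/k.png',cv2.resize(cv2.imread('pics/w9.png')[230:300,270:370],None,fx=6,fy=6))
E
```

```text
kt [ 0.5306 -0.3848  0.077 ] [ 0.0003 -0.0959]
kb [ 0.5373 -0.4162  0.057 ] [ 0.0008 -0.1279]
wheel [ 0.5239 -0.3457  0.033 ] [ 0.0013 -0.0562]
tin [ 0.5124 -0.2845  0.039 ] [0.0019 0.006 ]
b1 [ 0.473  -0.2425  0.039 ] [-0.0286  0.0549]
b2 [ 0.5223 -0.2322  0.039 ] [0.0217 0.0554]
```

View pics/k.png

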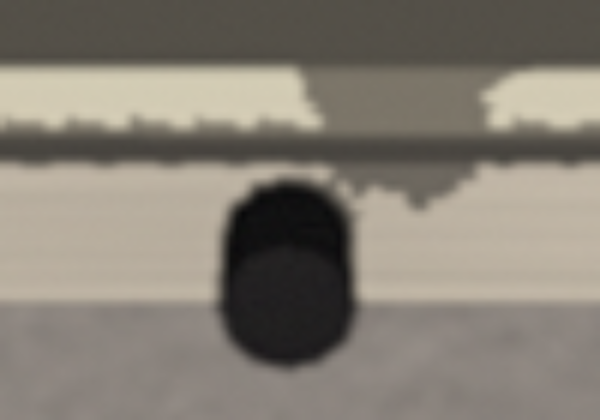

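```bash
python3 - <<'E'
from h import *
c=load('w9')
for u,v,z in [(318,280.8,.077),(318.3,270.5,.057)]:
  p=onz(c,u,v,z);print(p.round(4),tl(p).round(4))
s=status.sense();print(s['tcp_pos'],s['opening'])
E
```

```text
[ 0.5338 -0.4002  0.077 ] [ 0.0004 -0.1116]
[ 0.5347 -0.4024  0.057 ] [ 0.0009 -0.1139]
[ 0.52187714 -0.34199708  0.13498606] 0.06407260234901888
```

Call:
step_arm([
  [0.2,-1.4,0],
  [0.3,-1.5,-0.5],
  [0.3,-1.4,-0.5],
  [0.2,-1,-0.5],
  [0,-0.3,-0.5],
  [0,0,-0.5],
  [0,0,0],
], roll=[0,0,0,0,0,0,0], gripper=0.6)

```text
clock: 21.5
tcp_pos: [0.5323, -0.3987, 0.107]
ee_rot: [[-0.205, 0.979, 0.004], [0.979, 0.205, 0.023], [0.022, 0.009, -1.0]]
contact_force: [-0.8, 0.4, -0.3]
opening: 0.051
```

Call:
step_arm([
  [0.1,-0.2,-1],
  [0,0,-1],
  [0,0,-1],
  [0,0,-0.8],
  [0,0,0],
], roll=[0,0,0,0,0])

```text
clock: 21.92
tcp_pos: [0.5322, -0.3975, 0.0633]
ee_rot: [[-0.207, 0.978, 0.001], [0.978, 0.207, 0.026], [0.026, 0.006, -1.0]]
contact_force: [-0.1, 1.6, -0.4]
opening: 0.0512
```

Call:
step_arm([
  [0.1,-0.4,0],
  [0,0,-0.1],
  [0,0,-0.05],
  [0,0,-0.05],
  [0,0,0],
  [0,0,0],
  [0,0,0],
], roll=[0,0,0,0,0,0,0], gripper=0.05, newtons=30)

```text
clock: 22.5
tcp_pos: [0.5349, -0.4001, 0.061]
ee_rot: [[-0.209, 0.978, 0.004], [0.978, 0.209, 0.029], [0.028, 0.01, -1.0]]
contact_force: [-0.4, -0.3, -1.5]
opening: 0.0176
```

Call:
step_arm([
  [-0.2,1,0],
  [-0.29,1.5,0],
  [-0.29,1.5,0],
  [-0.29,1.5,0],
  [-0.29,1.5,0],
  [-0.29,1.5,0],
  [-0.29,1.5,0],
], roll=[0,0,0,0,0,0,0])

```text
clock: 23.08
tcp_pos: [0.5163, -0.307, 0.061]
ee_rot: [[-0.203, 0.979, 0.009], [0.979, 0.203, 0.013], [0.011, 0.011, -1.0]]
contact_force: [1.7, -1.2, -2.4]
opening: 0.0176
```

Call:
step_arm([
  [-0.29,1.5,0],
  [-0.29,1.5,0],
  [-0.29,1.5,0],
  [-0.29,1.5,0],
  [-0.29,1.5,0],
  [-0.29,1.5,0],
  [-0.2,1,0],
], roll=[0,0,0,0,0,0,0])

```text
clock: 23.67
tcp_pos: [0.4964, -0.2076, 0.061]
ee_rot: [[-0.202, 0.979, 0.012], [0.979, 0.202, 0.001], [-0.001, 0.012, -1.0]]
contact_force: [1.1, -0.7, -3.1]
opening: 0.0176
```

Call:
step_arm([
  [-0.2,1,0],
  [-0.2,1,0],
  [-0.16,0.8,0],
  [-0.1,0.5,0],
  [-0.1,0.5,0],
  [-0.1,0.5,0],
], roll=[0,0,0,0,0,0])

```text
clock: 24.17
tcp_pos: [0.4908, -0.1795, 0.0612]
ee_rot: [[-0.193, 0.981, 0.018], [0.98, 0.193, -0.042], [-0.045, 0.009, -0.999]]
contact_force: [3.5, -13.0, -9.5]
opening: 0.0174
```

Call:
step_arm([
  [0,0,0],
  [0,0,0],
  [0,0,0],
  [0,0,0],
], roll=[0,0,0,0], gripper=0.5)

```text
clock: 24.5
tcp_pos: [0.4912, -0.1795, 0.0629]
ee_rot: [[-0.191, 0.981, 0.02], [0.98, 0.192, -0.043], [-0.046, 0.011, -0.999]]
contact_force: [0.6, -0.4, 0.2]
opening: 0.043
```

Call:
step_arm([
  [0,0,1.5],
  [0,0,3],
  [0,0,3],
  [0,0,2],
  [0,0,0],
], roll=[0,0,0,0,0])

```text
clock: 24.92
tcp_pos: [0.4878, -0.1759, 0.1597]
ee_rot: [[-0.193, 0.981, 0.013], [0.981, 0.193, -0.036], [-0.038, 0.006, -0.999]]
contact_force: [1.1, -0.4, 1.1]
opening: 0.0424
```

```bash
python3 - <<'E'
from h import *
c=shot('wrist','w10.png');shot('scene','s10.png')
s=status.sense();print(s['tcp_pos'].round(4),s['ee_rot'].round(3).tolist(),s['opening'],s['contact_force'],tl(s['tcp_pos']))
E
```

```text
[ 0.4863 -0.1753  0.1559] [[-0.193, 0.981, 0.009], [0.981, 0.193, -0.034], [-0.035, 0.002, -0.999]] 0.0426740122613015 [-0.26981814  0.27165099 -0.71450228] [-0.0024441   0.11826359]
```

View pics/w10.png

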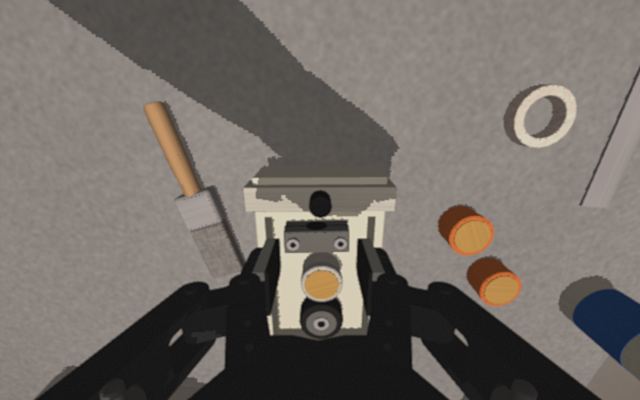

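View pics/s10.png

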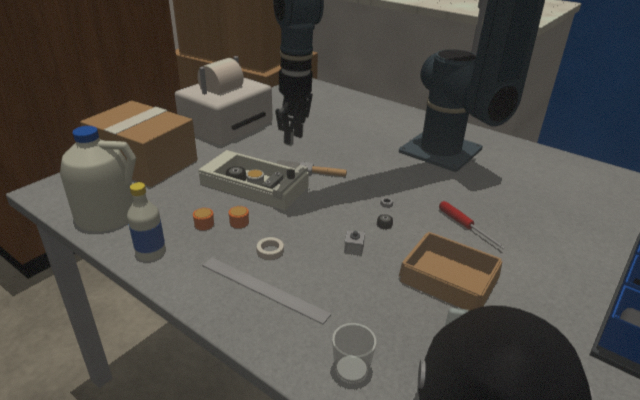

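Call:
step_arm([
  [-0.3,2,0],
  [-0.4,2.4,0],
  [-0.4,2.4,0],
  [-0.4,2.4,0],
  [-0.4,2.4,-0.5],
  [-0.4,2.4,-0.5],
  [-0.4,2.4,-0.5],
  [-0.4,2.4,-0.5],
], roll=[0,0,0,0,0,0,0,0], gripper=0.75)

```text
clock: 25.68
tcp_pos: [0.4471, 0.0178, 0.1216]
ee_rot: [[-0.183, 0.983, -0.01], [0.983, 0.183, -0.029], [-0.027, -0.015, -1.0]]
contact_force: [-0.9, 1.1, -0.5]
opening: 0.064
```

Call:
step_arm([
  [-0.3,2,-0.8],
  [-0.3,1.8,-0.8],
  [0,1,-0.8],
  [0,0.3,-0.8],
  [0,0,0],
  [0,0,0],
], roll=[0,0,0,0,0,0])

```text
clock: 26.18
tcp_pos: [0.4298, 0.0761, 0.0757]
ee_rot: [[-0.192, 0.981, -0.031], [0.981, 0.191, -0.027], [-0.02, -0.036, -0.999]]
contact_force: [0.1, -0.3, 0.9]
opening: 0.0644
```

```bash
python3 - <<'E'
from h import *
c=load('w10');p=onz(c,320,201,.077);print(p,tl(p))
c=shot('wrist','w11.png')
s=status.sense();print(s['tcp_pos'].round(4),s['ee_rot'].round(3).tolist(),s['opening'],s['contact_force'])
E
```

```text
[ 0.48841759 -0.17566372  0.077     ] [-0.00047558  0.11746577]
[0.4295 0.0759 0.0755] [[-0.191, 0.981, -0.032], [0.981, 0.19, -0.027], [-0.02, -0.037, -0.999]] 0.06404329767801885 [-0.19503236  0.86543273  0.20528289]
```

View pics/w11.png

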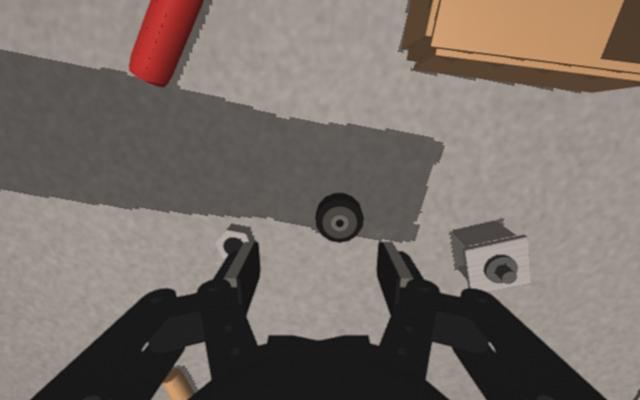

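Call:
step_arm([
  [0.6,-0.2,-0.8],
  [0.6,-0.1,-1],
  [0.2,0,-1],
  [0,0,-1],
  [0,0,-0.8],
  [0,0,-0.5],
  [0,0,0],
], roll=[0,0,0,0,0,0,0])

```text
clock: 26.82
tcp_pos: [0.4467, 0.069, 0.0196]
ee_rot: [[-0.185, 0.982, -0.03], [0.983, 0.184, -0.028], [-0.021, -0.035, -0.999]]
contact_force: [-0.9, -0.9, -1.1]
opening: 0.0643
```

```bash
python3 - <<'E'
from h import *
c=load('w11');print(onz(c,340,223,.022))
E
```

```text
[0.44380409 0.07299786 0.022     ]
```

Call:
step_arm([
  [-0.2,0.4,-0.7],
  [0,0,-0.5],
  [0,0,0],
], roll=[0,0,0])

```text
clock: 27.07
tcp_pos: [0.4441, 0.0734, 0.0062]
ee_rot: [[-0.185, 0.982, -0.031], [0.983, 0.184, -0.027], [-0.021, -0.036, -0.999]]
contact_force: [0.3, -0.1, -0.2]
opening: 0.0642
```

Call:
step_arm([
  [0,0,0],
  [0,0,0],
  [0,0,-0.05],
  [0,0,-0.05],
  [0,0,0],
  [0,0,0],
], roll=[0,0,0,0,0,0], gripper=0.25, newtons=35)

```text
clock: 27.57
tcp_pos: [0.4452, 0.0739, 0.0068]
ee_rot: [[-0.186, 0.982, -0.028], [0.982, 0.185, -0.027], [-0.022, -0.033, -0.999]]
contact_force: [-0.3, -0.4, -0.1]
opening: 0.0363
```

Call:
step_arm([
  [0,0,1.5],
  [0,0,2],
  [0,0,2],
  [0,0.5,2],
  [0.7,2,1.5],
  [0.7,2.2,0.5],
  [0.7,2.2,0],
  [0.7,2.2,0],
], roll=[0,0,0,0,0,0,0,0])

```text
clock: 28.23
tcp_pos: [0.4712, 0.1643, 0.105]
ee_rot: [[-0.177, 0.984, -0.031], [0.984, 0.176, -0.028], [-0.022, -0.035, -0.999]]
contact_force: [-0.6, 0.5, -0.2]
opening: 0.0366
```

Call:
step_arm([
  [0.7,2.2,0],
  [0.7,2.2,0],
  [0.7,2.2,0],
  [0.7,2.2,0],
  [0.7,2.2,0],
  [0.5,1.5,0],
  [0.2,0.8,0],
  [0,0,0],
], roll=[0,0,0,0,0,0,0,0])

```text
clock: 28.9
tcp_pos: [0.5167, 0.3084, 0.1041]
ee_rot: [[-0.181, 0.983, -0.028], [0.983, 0.18, -0.026], [-0.021, -0.032, -0.999]]
contact_force: [-0.1, 0.2, -0.4]
opening: 0.0363
```

```bash
python3 - <<'E'
from h import *
c=shot('wrist','w12.png')
s=status.sense();print(s['tcp_pos'].round(4),s['ee_rot'].round(3).tolist(),s['opening'],s['contact_force'])
E
```

```text
[0.5164 0.3076 0.1041] [[-0.18, 0.983, -0.028], [0.983, 0.18, -0.027], [-0.021, -0.032, -0.999]] 0.036319787774062556 [ 1.37199712  1.32229419 -0.14231017]
```

View pics/w12.png

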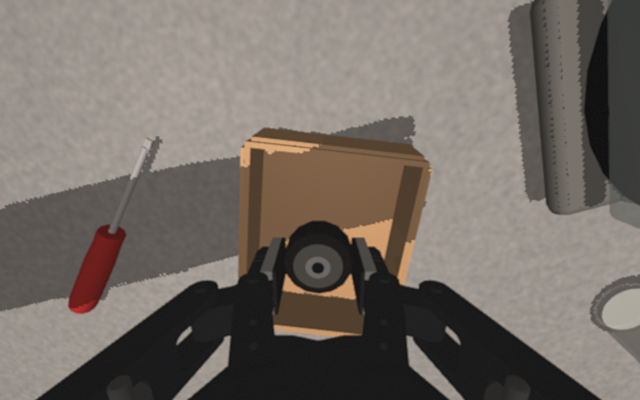

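```bash
python3 - <<'E'
from h import *
c=load('w12');a=onz(c,242,147,.05);b=onz(c,428,168,.05);print(a,b,np.linalg.norm(b-a),(a+b)/2,np.degrees(np.arctan2(*(b-a)[1::-1])))
print('wheel',onz(c,318,268,.1041-.0068+.022))
E
```

```text
[0.4521096  0.34836802 0.05      ] [0.58279155 0.3579833  0.05      ] 0.13103520892056186 [0.51745057 0.35317566 0.05      ] 4.208107925433497
wheel [0.51598402 0.30727346 0.1193    ]
```

Call:
step_arm([
  [0.3,0.1,-1],
  [0.2,0.1,-1.5],
  [0,0,-1.5],
  [0,0,-1.5],
  [0,0,-1],
  [0,0,-0.6],
  [0,0,0],
], roll=[0,0,0,0,0,0,0])

```text
clock: 29.53
tcp_pos: [0.5211, 0.3023, 0.028]
ee_rot: [[-0.174, 0.984, -0.029], [0.985, 0.173, -0.03], [-0.024, -0.034, -0.999]]
contact_force: [-1.2, 0.1, -0.3]
opening: 0.0363
```

Call:
step_arm([
  [0,0.4,-0.8],
  [0,0.2,-0.5],
  [0,0,-0.1],
  [0,0,0],
], roll=[0,0,0,0])

```text
clock: 29.87
tcp_pos: [0.5217, 0.3081, 0.0136]
ee_rot: [[-0.172, 0.985, -0.028], [0.985, 0.171, -0.03], [-0.024, -0.033, -0.999]]
contact_force: [0.9, -0.4, -0.3]
opening: 0.0366
```

Call:
step_arm([
  [0,0,-0.2],
  [0,0,0],
  [0,0,-0.05],
], roll=[0,0,0])

```text
clock: 30.12
tcp_pos: [0.5228, 0.309, 0.0124]
ee_rot: [[-0.173, 0.985, -0.025], [0.985, 0.172, -0.028], [-0.024, -0.03, -0.999]]
contact_force: [0.1, -0.1, -0.9]
opening: 0.0363
```

Call:
step_arm([
  [0,0,0],
  [0,0,-0.05],
  [0,0,0],
  [0,0,0],
], roll=[0,0,0,0], gripper=0.58)

```text
clock: 30.45
tcp_pos: [0.5239, 0.3096, 0.0135]
ee_rot: [[-0.173, 0.985, -0.023], [0.985, 0.172, -0.027], [-0.023, -0.027, -0.999]]
contact_force: [-0.1, 0.4, 0.4]
opening: 0.0496
```

Call:
step_arm([
  [0,0,1.5],
  [0,0,3],
  [0,0,3],
  [0,0,3],
  [0,0,0],
], roll=[0,0,0,0,0])

```text
clock: 30.87
tcp_pos: [0.52, 0.3077, 0.1189]
ee_rot: [[-0.173, 0.984, -0.03], [0.985, 0.172, -0.031], [-0.025, -0.035, -0.999]]
contact_force: [1.6, 1.1, 1.1]
opening: 0.0496
```

Call:
step_arm([
  [0.2,-1.2,0],
  [0.3,-1.6,0],
  [0.3,-1.6,0],
  [0.3,-1.6,0],
  [0.3,-1.6,0],
  [0.3,-1.6,0],
  [0.3,-1.6,0],
  [0.3,-1.6,0],
], roll=[7,7,7,7,7,7,7,7], gripper=0.75)

```text
clock: 31.53
tcp_pos: [0.5471, 0.1841, 0.1255]
ee_rot: [[-0.923, 0.384, 0.016], [0.384, 0.923, -0.031], [-0.026, -0.022, -0.999]]
contact_force: [0.2, 1.0, 0.3]
opening: 0.064
```

Call:
step_arm([
  [0.3,-1.6,0],
  [0.3,-1.6,0],
  [0.3,-1.6,0],
  [0.3,-1.6,0],
  [0.3,-1.4,0],
  [0.1,-1,0],
  [0,-0.5,0],
  [0,0,0],
], roll=[7,7,7,7,7,7,6,0])

```text
clock: 32.2
tcp_pos: [0.5649, 0.0828, 0.1267]
ee_rot: [[-0.894, -0.447, 0.038], [-0.447, 0.894, -0.008], [-0.03, -0.024, -0.999]]
contact_force: [-0.1, 0.7, 0.4]
opening: 0.064
```

```bash
python3 - <<'E'
from h import *
c=shot('wrist','w13.png')
s=status.sense();print(s['tcp_pos'].round(4),s['ee_rot'].round(3).tolist(),s['opening'],s['contact_force'])
E
```

```text
[0.5649 0.0832 0.1268] [[-0.895, -0.444, 0.038], [-0.444, 0.896, -0.008], [-0.031, -0.024, -0.999]] 0.0640510126596314 [ 0.51561213 -0.80908371 -0.00708189]
```

View pics/w13.png

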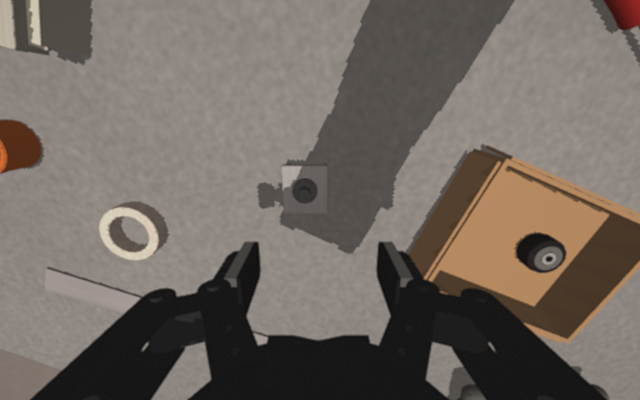

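```bash
python3 - <<'E'
from h import *
c=load('w13')
print(onz(c,304.8,190.3,.033), onz(c,306,190.5,.046))
cv2.imwrite('pics/k2.png',cv2.convertScaleAbs(cv2.resize(cv2.imread('pics/w13.png')[150:230,260:350],None,fx=6,fy=6),alpha=1.6))
E
```

```text
[0.56389809 0.06741369 0.033     ] [0.55950056 0.06740632 0.046     ]
```

View pics/k2.png

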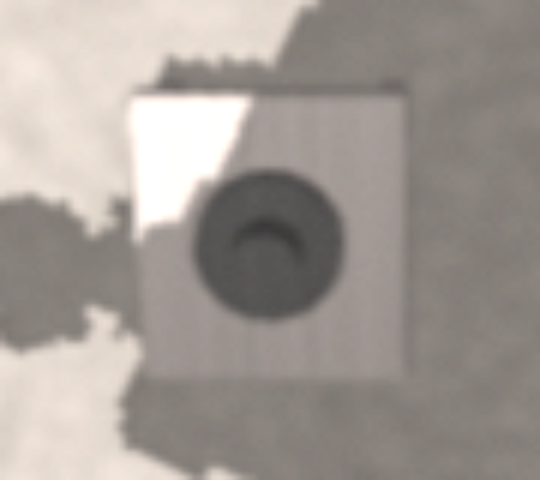

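Call:
step_arm([
  [0,-0.6,-1],
  [0,-0.6,-1.5],
  [0,-0.2,-1.8],
  [0,0,-1.8],
  [0,0,-1.5],
  [0,0,-1],
  [0,0,0],
], roll=[0,0,0,0,0,0,0])

```text
clock: 32.83
tcp_pos: [0.5649, 0.0704, 0.0356]
ee_rot: [[-0.9, -0.433, 0.041], [-0.434, 0.901, -0.008], [-0.034, -0.025, -0.999]]
contact_force: [-1.4, -0.2, -0.9]
opening: 0.0639
```

Call:
step_arm([
  [0,-0.3,-1],
  [-0.1,0,-1],
  [0,0,-0.2],
  [0,0,0],
], roll=[1,0,0,0])

```text
clock: 33.17
tcp_pos: [0.5639, 0.0678, 0.0118]
ee_rot: [[-0.892, -0.45, 0.042], [-0.45, 0.893, -0.007], [-0.034, -0.025, -0.999]]
contact_force: [-0.4, -0.2, 1.1]
opening: 0.0641
```

Call:
step_arm([
  [0,0,0],
  [0,0,0],
  [0,0,0],
  [0,0,0],
  [0,0,0],
  [0,0,0],
], roll=[0,0,0,0,0,0], gripper=0.3, newtons=40)

```text
clock: 33.67
tcp_pos: [0.5661, 0.0678, 0.0144]
ee_rot: [[-0.892, -0.449, 0.047], [-0.45, 0.893, -0.007], [-0.039, -0.027, -0.999]]
contact_force: [0.0, -0.3, -1.9]
opening: 0.0394
```

Call:
step_arm([
  [0,0,2],
  [0,0,3.5],
  [0,0,4],
  [0,0,0],
  [0,0,0],
  [-0.3,1.2,0],
  [-0.5,1.8,0],
  [-0.5,1.8,0],
], roll=[0,0,0,0,0,-4,-6,-6])

```text
clock: 34.33
tcp_pos: [0.5508, 0.1133, 0.1102]
ee_rot: [[-0.985, -0.169, 0.039], [-0.17, 0.985, -0.02], [-0.035, -0.027, -0.999]]
contact_force: [0.1, 0.8, -1.8]
opening: 0.0391
```

Call:
step_arm([
  [-0.4,1.8,0],
  [-0.4,1.8,0],
  [-0.4,1.8,0],
  [-0.4,1.8,0],
  [-0.4,1.8,0],
  [-0.4,1.6,0],
  [-0.2,0.8,0],
  [0,0,0],
], roll=[-6,0,0,0,0,0,0,0])

```text
clock: 35.0
tcp_pos: [0.5182, 0.2345, 0.1009]
ee_rot: [[-0.998, -0.058, 0.025], [-0.059, 0.998, -0.026], [-0.024, -0.027, -0.999]]
contact_force: [-0.6, -0.3, -1.0]
opening: 0.0393
```

```bash
python3 - <<'E'
from h import *
c=shot('wrist','w14.png');shot('side','d14.png')
s=status.sense();print(s['tcp_pos'].round(4),s['ee_rot'].round(3).tolist(),s['opening'],s['contact_force'])
E
```

```text
[0.5186 0.2329 0.101 ] [[-0.998, -0.057, 0.025], [-0.057, 0.998, -0.027], [-0.024, -0.028, -0.999]] 0.039122344696251816 [ 0.55693024 -0.17676884 -1.11555351]
```

View pics/w14.png

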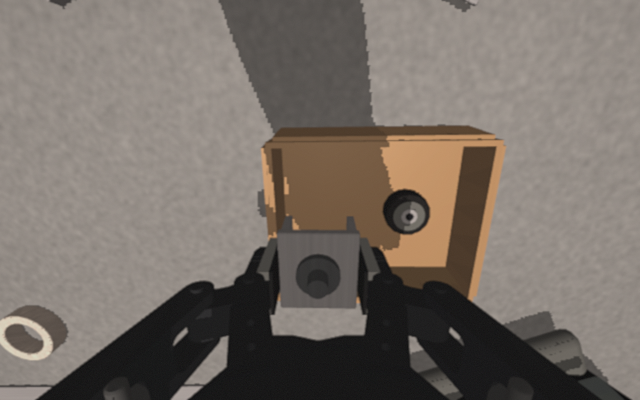

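View pics/d14.png

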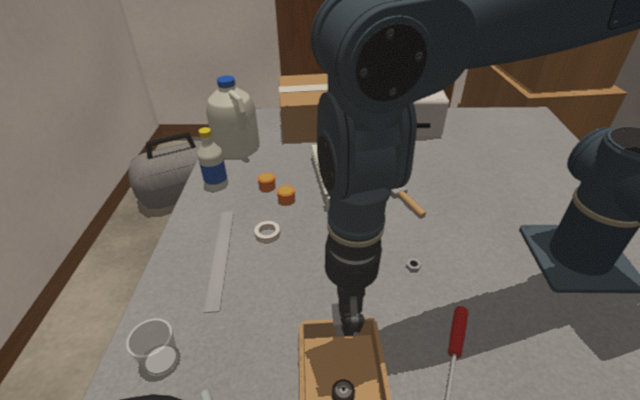

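```bash
python3 - <<'E'
from h import *
c=load('w14');a=onz(c,263,148,.05);b=onz(c,503,144,.05);print(a,b,np.linalg.norm(b-a),(a+b)/2)
d=(b-a)/np.linalg.norm(b-a);n=np.array([d[1],-d[0],0]);print('ctr',(a+b)/2+.065*n,np.degrees(np.arctan2(d[1],d[0]))-90)
print('WS',onz(c,409,215,.026),'fork',onz(c,319,270,.101-.0144+.033))
E
```

```text
[0.46874711 0.19249811 0.05      ] [0.45611254 0.35304443 0.05      ] 0.16104270234329035 [0.46242982 0.27277127 0.05      ]
ctr [0.52722947 0.27787083 0.05      ] 4.499750524133859
WS [0.52017515 0.30754652 0.026     ] fork [0.51686096 0.23550468 0.1196    ]
```

Call:
step_arm([
  [0.1,0,0],
  [0.1,0.1,0],
  [0.1,0.1,0],
  [0.1,0.1,0],
  [0.1,0.1,0],
  [0.1,0.1,0],
  [0.1,0.1,0],
  [0.1,0,0],
], roll=[-7,-7,-7,-7,-7,-7,-7,-7])

```text
clock: 35.77
tcp_pos: [0.5297, 0.2286, 0.0997]
ee_rot: [[-0.584, 0.812, -0.011], [0.811, 0.583, -0.041], [-0.026, -0.033, -0.999]]
contact_force: [-0.7, -0.5, -0.8]
opening: 0.039
```

Call:
step_arm([
  [0,0,0],
  [0,0,0],
  [0,0,0],
  [0,0,0],
  [0,0,0],
  [0,0,0],
], roll=[-7,-7,-7,-7,-5,0])

```text
clock: 36.27
tcp_pos: [0.5334, 0.2196, 0.0989]
ee_rot: [[-0.025, 0.999, -0.031], [0.999, 0.024, -0.032], [-0.031, -0.032, -0.999]]
contact_force: [-0.3, -0.3, -1.1]
opening: 0.0395
```

```bash
python3 - <<'E'
from h import *
c=shot('wrist','w15.png')
s=status.sense();print(s['tcp_pos'].round(4),s['ee_rot'].round(3).tolist(),s['opening'],s['contact_force'])
E
```

```text
[0.5334 0.2195 0.0989] [[-0.028, 0.999, -0.031], [0.999, 0.027, -0.032], [-0.031, -0.032, -0.999]] 0.03915263722314155 [ 0.24646598  0.37559967 -1.66269149]
```

View pics/w15.png

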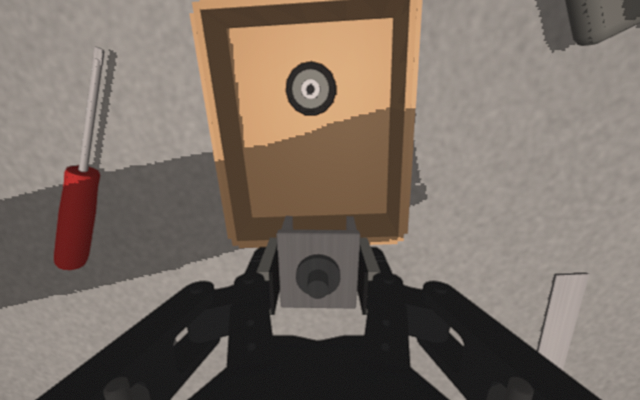

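Call:
step_arm([
  [-0.2,1.1,0],
  [-0.2,1.2,0],
  [0,0.4,-1],
  [0,0,-1.3],
  [0,0,-1.3],
  [0,0,-1.2],
  [0,0,-0.8],
  [0,0,0],
], roll=[1,1,0,0,0,0,0,0])

```text
clock: 36.98
tcp_pos: [0.5289, 0.2519, 0.0388]
ee_rot: [[-0.08, 0.996, -0.027], [0.996, 0.079, -0.032], [-0.03, -0.03, -0.999]]
contact_force: [-2.1, -0.7, -1.2]
opening: 0.0391
```

Call:
step_arm([
  [0,-0.6,-0.5],
  [0,-0.1,-0.8],
  [0,0,-0.3],
  [0,0,0],
], roll=[0,0,0,0])

```text
clock: 37.32
tcp_pos: [0.5284, 0.2451, 0.0211]
ee_rot: [[-0.082, 0.996, -0.028], [0.996, 0.081, -0.032], [-0.03, -0.03, -0.999]]
contact_force: [0.3, -0.2, -2.1]
opening: 0.0391
```

Call:
step_arm([
  [0,0,-0.2],
  [0,0,-0.1],
  [0,0,0],
], roll=[0,0,0])

```text
clock: 37.57
tcp_pos: [0.5291, 0.245, 0.0186]
ee_rot: [[-0.082, 0.996, -0.026], [0.996, 0.081, -0.032], [-0.029, -0.029, -0.999]]
contact_force: [-1.2, -0.0, -1.2]
opening: 0.039
```

Call:
step_arm([
  [0,0,0],
  [0,0,0],
  [0,0,0],
  [0,0,0],
], roll=[0,0,0,0], gripper=0.6)

```text
clock: 37.9
tcp_pos: [0.531, 0.2455, 0.021]
ee_rot: [[-0.081, 0.996, -0.022], [0.996, 0.081, -0.03], [-0.028, -0.024, -0.999]]
contact_force: [-0.5, 0.5, 0.4]
opening: 0.0516
```

Call:
step_arm([
  [0,0,1],
  [0,0,2],
  [0,0,3],
  [0,0,4],
  [0,0,4],
  [0,-2,2],
  [0,-3,0],
  [0,0,0],
], roll=[0,0,0,0,0,0,0,0])

```text
clock: 38.57
tcp_pos: [0.5276, 0.1942, 0.1929]
ee_rot: [[-0.086, 0.996, -0.021], [0.996, 0.085, -0.032], [-0.03, -0.023, -0.999]]
contact_force: [-0.1, 0.7, 0.2]
opening: 0.0513
```

```bash
python3 - <<'E'
from h import *
c=shot('wrist','w16.png');shot('side','d16.png');shot('scene','s16.png')
s=status.sense();print(s['tcp_pos'].round(4),s['ee_rot'].round(3).tolist(),s['opening'],s['contact_force'])
E
```

```text
[0.5267 0.1976 0.1905] [[-0.088, 0.996, -0.024], [0.996, 0.087, -0.029], [-0.027, -0.026, -0.999]] 0.05118249057018725 [ 0.38227525  0.44641442 -0.51271822]
```

View pics/w16.png

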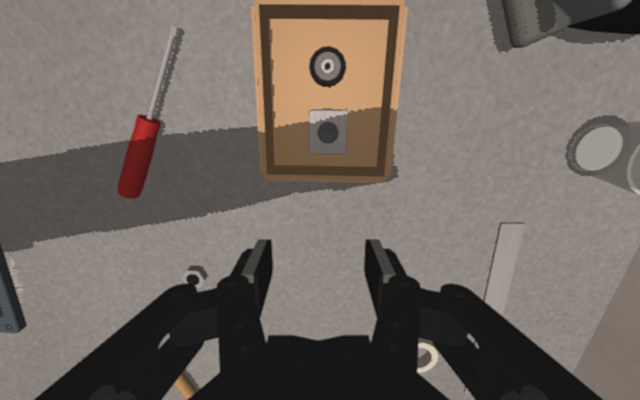

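View pics/s16.png

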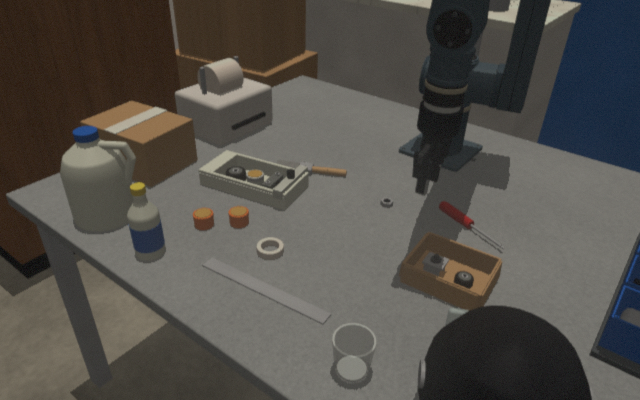

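View pics/d16.png

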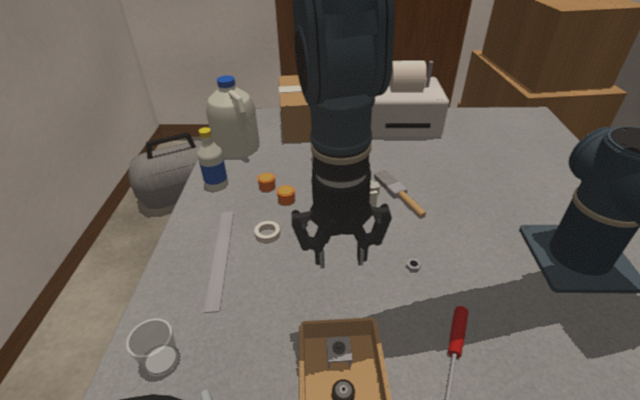

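```bash
python3 - <<'E'
from h import *
s=cv2.imread('pics/s16.png')
a=cv2.resize(s[140:210,190:315],None,fx=6,fy=6,interpolation=cv2.INTER_CUBIC)
c=load('s16')
for q in (0.218,.224):
  x=tw(0,-.112+q); 
  for z in (.057,.077): print(q,z,proj(c,[x[0]+.004,x[1]+.001,z]))
cv2.imwrite('pics/t16.png',cv2.convertScaleAbs(a,alpha=1.5))
E
```

```text
0.218 0.057 [288.65394534 176.40070313]
0.218 0.077 [288.5797818  169.50338088]
0.224 0.057 [290.73160202 176.98418111]
0.224 0.077 [290.67556417 170.07990644]
```

View pics/t16.png

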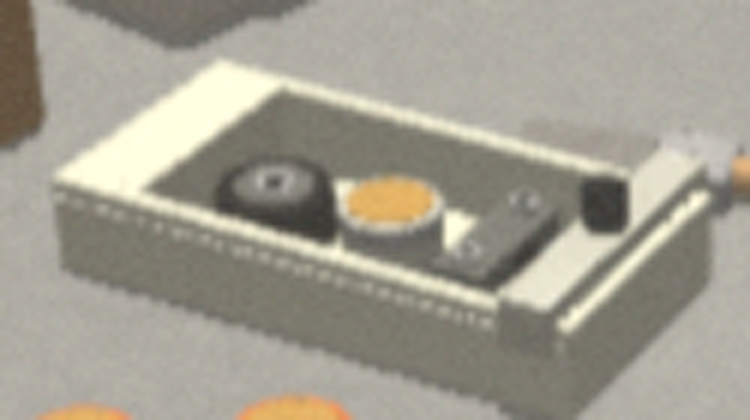

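```bash
python3 - <<'E'
from rig import job
print(job.finish_job())
E
```

```text
the job is handed in; nothing more can be done
None
```

Both kits are made up and the job is handed in, at about 39 s of the 131 s allowed.

- **Tray:** The tube clamp block, the grease tin and the larger wheel went in first and lie flat on the floor. I then slid the check bar across. It met only light resistance until about 13 N at the end stop, after about 225 mm of travel against the 224 mm given. The last scene picture puts its knob at column 290.7, where the full 0.224 m of travel should appear.
- **Cardboard box:** The smaller wheel lies flat and the fork stands on its legs, clear of each other and of the walls in the wrist view. The gripper was open and about 14 cm above the box rim when I handed in. The orange look-alike tins were not touched.

Two measurements disagreed:
- **Check bar:** One wrist picture put the knob at tray y = 117 mm, not 112. Part of the knob was hard to see there, so I relied on the arm's travel, the force at the stop and the scene picture.
- **Scene camera:** It read about 4 mm high in x compared with the other two cameras, so I took most positions from those.

The tool leaned by up to about 3.4° during the work, and by about 2.5–2.9° when it set down the clamp, tin and fork. The pictures taken afterwards show these parts sitting level.

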